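# Sort inspected parts at the quality bench

### The job

Sort the five inspected parts into the trays: any part with a red paint mark on its top goes into the red rework tray, whatever its metal; the sound (unmarked) steel parts go into the blue tray and the sound brass part into the green tray. Set each part down upright on the floor of its tray, not dropped, not on top of another part or leaning on the rim. Leave the micrometer and the blue ring gauge where they lie.

Things in the scene. Friction and masses are not known exactly. Their poses are not given: they have to be found in the camera images.
- steel_valve: Sound steel valve body, silver, bare top with a dark round bore: block 40 x 40 mm, 44 mm tall, with a round port stub (20 mm diameter, axis 22 mm up) standing out 9 mm at the middle of its +x and its -x face (58 mm overall along x); the two flat faces across its y axis, 40 mm apart, are free to grip. About 0.4 kg. Origin: centre of the underside; z up.
- marked_valve: Steel valve body like steel_valve, but with a red paint disc 29 mm across on its top: block 40 x 40 mm, 44 mm tall, with a round port stub (20 mm diameter, axis 22 mm up) standing out 9 mm at the middle of its +x and its -x face (58 mm overall along x); the two flat faces across its y axis, 40 mm apart, are free to grip. About 0.4 kg. Origin: centre of the underside; z up.
- brass_fitting: Sound brass hex fitting, gold-yellow, bare top with a dark round bore: hexagon, 36 mm across flats (41.6 mm across corners) and 36 mm tall, standing on its flat end, with a round neck 26 mm in diameter and 10 mm high on top (46 mm tall in all). One pair of flats faces its +y and -y axis, the others lie 60 deg to either side. About 0.3 kg. Origin: centre of the underside; z up.
- marked_fitting: Brass hex fitting like brass_fitting, but the top of its neck is painted red (24 mm disc): hexagon, 36 mm across flats (41.6 mm across corners) and 36 mm tall, standing on its flat end, with a round neck 26 mm in diameter and 10 mm high on top (46 mm tall in all). One pair of flats faces its +y and -y axis, the others lie 60 deg to either side. About 0.3 kg. Origin: centre of the underside; z up.
- steel_bush: Sound steel flanged bush, silver and round, dark bore on top, never marked: foot flange 48 mm in diameter and 8 mm thick, above it a plain cylinder 36 mm in diameter up to 46 mm. Stands on its flange; to be gripped on the cylinder. About 0.3 kg. Origin: centre of the underside; z up.
- red_tray: Red open plastic tray, fixed to the bench: outside 150 mm along its x axis, 190 mm along its y axis, 25 mm high; walls and floor 4 mm thick, so the inner floor is 142 x 182 mm and 4 mm above the origin. Origin: centre of the underside; z up; it may be turned by up to about 9 deg.
- blue_tray: Blue open plastic tray, fixed to the bench: outside 150 mm along its x axis, 190 mm along its y axis, 25 mm high; walls and floor 4 mm thick, so the inner floor is 142 x 182 mm and 4 mm above the origin. Origin: centre of the underside; z up; it may be turned by up to about 9 deg.
- green_tray: Green open plastic tray, fixed to the bench: outside 150 mm along its x axis, 190 mm along its y axis, 25 mm high; walls and floor 4 mm thick, so the inner floor is 142 x 182 mm and 4 mm above the origin. Origin: centre of the underside; z up; it may be turned by up to about 9 deg.
- micrometer: Bystander: black and grey digital micrometer lying flat on the bench to one side of the parts, about 50 x 120 mm (its x, y), 20 mm high. Origin: on the bench under the middle of its frame. Not to be moved.
- ring_gauge: Bystander: dark blue ring gauge lying flat among the parts, 50 mm outside and 26 mm inside diameter, 12 mm high. Origin: centre of the underside. Not to be moved.
Things that resemble listed ones, but are neither listed nor needed, are in the scene too. What is shaped like the marked_fitting but purple is not meant.

How it is judged:
At the end, for the whole second after the job is handed in: Marked parts in the red tray, sound steel in the blue, sound brass in the green: undersides within 6 mm of the tray floor, centres within 60 mm (tray x) and 80 mm (tray y) of its middle, upright within 0.15 rad, slower than 0.02 m/s, released (x of steel_valve in the frame of blue_tray between -0.06 and 0.06 m and y of steel_valve in the frame of blue_tray between -0.08 and 0.08 m and z of steel_valve in the frame of blue_tray between 0 and 0.01 m and angle between each of steel_valve, marked_valve, brass_fitting, marked_fitting, steel_bush's own z axis and vertical below 0.15 rad and linear speed of each of steel_valve, marked_valve, brass_fitting, marked_fitting, steel_bush below 0.02 m/s and x of marked_valve in the frame of red_tray between -0.06 and 0.06 m and y of marked_valve in the frame of red_tray between -0.08 and 0.08 m and z of marked_valve in the frame of red_tray between 0 and 0.01 m and x of brass_fitting in the frame of green_tray between -0.06 and 0.06 m and y of brass_fitting in the frame of green_tray between -0.08 and 0.08 m and z of brass_fitting in the frame of green_tray between 0 and 0.01 m and x of marked_fitting in the frame of red_tray between -0.06 and 0.06 m and y of marked_fitting in the frame of red_tray between -0.08 and 0.08 m and z of marked_fitting in the frame of red_tray between 0 and 0.01 m and x of steel_bush in the frame of blue_tray between -0.06 and 0.06 m and y of steel_bush in the frame of blue_tray between -0.08 and 0.08 m and z of steel_bush in the frame of blue_tray between 0 and 0.01 m); the robot touches nothing.
It fails at once if a part is dropped or thrown into its tray (over 0.6 m/s within 14 mm of the tray floor, as after a fall of about 20 mm or more) ((x of steel_valve in the frame of blue_tray between -0.06 and 0.06 m and y of steel_valve in the frame of blue_tray between -0.08 and 0.08 m and z of steel_valve in the frame of blue_tray below 0.018 m and linear speed of steel_valve above 0.6 m/s) or (x of marked_valve in the frame of red_tray between -0.06 and 0.06 m and y of marked_valve in the frame of red_tray between -0.08 and 0.08 m and z of marked_valve in the frame of red_tray below 0.018 m and linear speed of marked_valve above 0.6 m/s) or (x of brass_fitting in the frame of green_tray between -0.06 and 0.06 m and y of brass_fitting in the frame of green_tray between -0.08 and 0.08 m and z of brass_fitting in the frame of green_tray below 0.018 m and linear speed of brass_fitting above 0.6 m/s) or (x of marked_fitting in the frame of red_tray between -0.06 and 0.06 m and y of marked_fitting in the frame of red_tray between -0.08 and 0.08 m and z of marked_fitting in the frame of red_tray below 0.018 m and linear speed of marked_fitting above 0.6 m/s) or (x of steel_bush in the frame of blue_tray between -0.06 and 0.06 m and y of steel_bush in the frame of blue_tray between -0.08 and 0.08 m and z of steel_bush in the frame of blue_tray below 0.018 m and linear speed of steel_bush above 0.6 m/s)).
It fails at once if the micrometer or the ring gauge is moved by more than 25 mm (distance of any of micrometer, ring_gauge from where it was at the start of the episode above 0.025 m).
It also fails if it takes over 128 s, if anything falls off the work surface, if the arm or the gripper's body presses on something with over 40 N, if the wrist force passes 120 N, or if a joint passes its speed limit or range.

### The arm

A 6-joint arm with a two-finger parallel gripper is mounted at the origin on the work surface. World frame = base frame: x ahead of the robot, y to its left, z up, the work surface at z = 0. Lengths are in m, angles in rad, forces in N, time in s.
With the tool pointing down it reaches from about 0.275 to 0.975 m from the base axis. Payload 8.4 kg.
Tool frame: the origin (TCP) lies between the finger pads; the fingertips stand env.tip_reach ahead of it and the grasp point (between the pads) lies 11 mm behind it (env.tip_reach is the distance from the TCP to the fingertips, in m); z points along the fingers, x is the direction in which the jaws open and shut, and the axes are right-handed (so a half turn about z gives the same grasp; the last joint's range is limited). The gripper opens to 92 mm and grips with 3 to 60 N. Pads are 20 mm wide; open, the fingers measure 128 mm over their backs; the gripper's body (75 mm by 189 mm) begins 69 mm behind the grasp point.
Start: joints at [1.182, 0.353, 1.633, -0, 1.155, -0.002], TCP at [0.236, 0.579, 0.223] pointing down, gripper open.
Joint ranges: [-2.63, 2.63], [-0.92, 2.1], [0.06, 2.66], [-1.3, 4.44], [0, 2.69], [-3.02, 3.02]. Speed limits (rad/s): [2.22, 2.22, 2.79, 3.14, 3.14, 3.14].

### API

Orientations are given as a unit quaternion [w, x, y, z].
In Python, from station import env gives the robot as it stands.
- The arm moves only by the tool servo_tool, never from a script. Its argument "increments" is a list of rows, each a list of 3 entries, a list of its own where there are three numbers: the gripper's target within -1 to 1 (fully open at 1, half-way at 0, shut at -1), then the shift along the tool's x, y, z in m, then the turn, a rotation vector about the tool's x, y, z in rad. A call has 1 to 20 rows; each row shifts and turns the pose as measured when the row begins, along the tool's axes as they then stand; what a row does not reach is not made up. A row lasts 1/10 s, in which the tool goes at most 50 mm and 8.59 degrees, less where a joint would pass 70% of its speed; a pose out of reach is approached as far as the arm can. A call is refused whole if a number of a shift passes 0.05 or a number of a turn 0.15, either way. A call with a gripper value outside its range is refused whole. The fingers move at their own pace and stop on an object; "squeeze" is the grip in N (left out, the last holds). Time passes only in rows, so rows that do not move let the fingers close. It gives the time, the measured TCP pose, the force and the opening at its end, in the units of the state.
- env.observe(): the state, without advancing time (a new reading comes with each control period).
- env.get_image(name): name is "scene" or "side" or "wrist"; returns a dict with "img" (420x560x3 uint8, blue, green, red), "fx", "fy", "cx", "cy" (pixels), "view" (4x4, takes a point from world to camera coordinates); the wrist camera has in their place "mount" (4x4, takes a point from camera to tool coordinates, whose origin is the TCP and whose axes are the tool frame's). Camera axes: x right, y down, z forward; pixel columns grow to the right and rows downward; lengths in m; the calibration is good to about 2 mm. A picture is of the moment at which its call begins: read the wrist's pose just before it. There is no depth.
- env.sign_off(): hands the job in, once; it reports no verdict.
Trained networks look in a picture, given as the dict that the camera call returned (one of the last four; its "shot" number tells which), for a name from the list of things; names that differ only in an ending like _2 or _b are one class to them, and where a whole thing is asked for, a point or a joint stands for the part that bears it (a point fixed in the world has none). Each returns a list of dicts, best first, with "confidence" (0 to 1); they miss things now and then, are a little off and sometimes report something else, mostly with a low value. They report only what shows in the picture. A call takes as long as a camera call. They do not tell look-alikes from the thing itself.
- env.search_frame(picture, target): "box" ([left, top, right, bottom] in pixels, round what is visible of it).
- env.mark_of(picture, target): "point" ([row, column] in pixels: a listed point, or the origin of a listed thing).
The state is a dict: "time": time; "qpos": joint angles; "qvel": joint speeds; "joint_efforts": joint torques, N m; "tcp_pos": TCP position; "ee_rot": TCP orientation; "contact_force": force on the tool from outside, world axes, zero at the start; "moment": the same for the moment, N m; "grip_width": finger opening in m.
Only numpy, scipy, OpenCV 4.12 (cv2) and the standard library are available. Lean on these libraries where they do the work, as an engineer would, in place of code of your own. Each camera call takes 0.05 s, during which the arm holds its last target.

## Working session

There is one attempt and no reset: what is moved stays moved. The work goes in short steps, Python scripts to look and compute and a tool call to move; the robot and the scene stay as the last step left them, time stands still between calls to the robot, and variables do not carry over. Pictures are saved under pics/ and viewed, and the job is handed in when it is done.

Besides the shell and the picture viewer there is one more tool, called after "Call:" as name(argument=value, ...) on one line, values as JSON. servo_tool: Moves the arm, as the interface text tells. Its arguments: {"type":"object","properties":{"increments":{"type":"array","items":{"type":"array"}},"squeeze":{"type":"number"}},"required":["increments"]}

```bash
mkdir -p pics; ls; python3 - <<'E'
from station import env
import cv2,numpy as np,json
print(env.observe(), env.tip_reach)
for n in ["scene","side","wrist"]:
    p=env.get_image(n)
    cv2.imwrite(f"pics/a_{n}.png",p["img"])
    print(n,{k:(np.array(v).round(4).tolist()) for k,v in p.items() if k!="img"})
E
```

```text
pics
{'time': 0.0, 'qpos': array([ 1.18161155e+00,  3.53625325e-01,  1.63412005e+00, -1.28508433e-05,
        1.15519632e+00, -2.40983321e-03]), 'qvel': array([-3.04348182e-04, -3.17120119e-04, -5.75561331e-04, -2.02939877e-04,
        5.88108739e-04,  1.24795823e-05]), 'joint_efforts': array([-9.08048896e-04, -5.93848372e+01, -3.34217834e+01,  6.96878904e-02,
        2.34463520e-02, -1.16949691e-04]), 'tcp_pos': array([0.23558082, 0.57838644, 0.22188397]), 'ee_rot': array([ 3.79936852e-04,  8.29818692e-01,  5.58032691e-01, -5.57367430e-04]), 'contact_force': array([-0.27344368, -0.42831349, -0.42989713]), 'moment': array([ 0.01238393, -0.00629038, -0.02613088]), 'grip_width': 0.0917046435609181} 0.008
scene {'fx': 516.7885, 'fy': 516.7885, 'cx': 280.5985, 'cy': 199.4793, 'view': [[0.3497, 0.9368, -0.0128, -0.1746], [0.7277, -0.2802, -0.6261, -0.3448], [-0.5901, 0.2097, -0.7796, 1.5764], [0.0, 0.0, 0.0, 1.0]], 'shot': 1}
side {'fx': 379.1245, 'fy': 379.1245, 'cx': 277.885, 'cy': 207.0588, 'view': [[-0.9953, -0.0955, 0.0141, 0.5152], [-0.0783, 0.7137, -0.6961, 0.0715], [0.0564, -0.694, -0.7178, 0.9803], [0.0, 0.0, 0.0, 1.0]], 'shot': 2}
wrist {'fx': 365.4647, 'fy': 365.4647, 'cx': 275.2134, 'cy': 205.6752, 'mount': [[1.0, 0.0003, 0.0007, 0.0], [-0.0005, 0.9565, 0.2916, -0.0824], [-0.0006, -0.2916, 0.9565, -0.1619], [0.0, 0.0, 0.0, 1.0]], 'shot': 3}
```

View pics/a_scene.png

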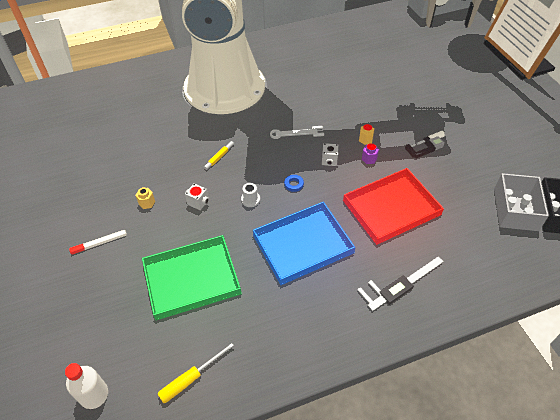

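View pics/a_side.png

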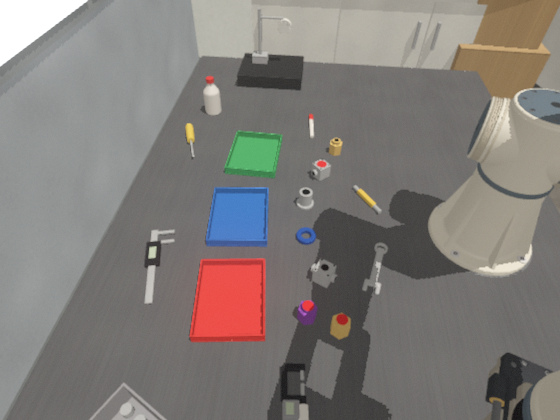

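View pics/a_wrist.png

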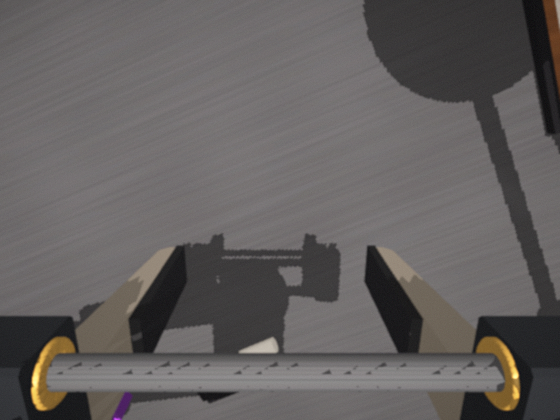

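```bash
cat > h.py <<'E'
from station import env
import cv2,numpy as np
from scipy.spatial.transform import Rotation as R
def ray_plane(p,u,v,z,obs=None):
    d=np.array([(u-p["cx"])/p["fx"],(v-p["cy"])/p["fy"],1.0])
    if "view" in p:
        V=np.array(p["view"]); T=np.linalg.inv(V)
    else:
        W=np.eye(4); q=np.array(obs["ee_rot"]); W[:3,:3]=R.from_quat(q[[1,2,3,0]]).as_matrix(); W[:3,3]=obs["tcp_pos"]
        T=W@np.array(p["mount"])
    o=T[:3,3]; w=T[:3,:3]@d
    return o+w*(z-o[2])/w[2]
def proj(p,X):
    V=np.array(p["view"]); c=V[:3,:3]@np.asarray(X)+V[:3,3]
    return p["fx"]*c[0]/c[2]+p["cx"],p["fy"]*c[1]/c[2]+p["cy"]
E
python3 - <<'E'
from h import *
names="steel_valve marked_valve brass_fitting marked_fitting steel_bush red_tray blue_tray green_tray micrometer ring_gauge".split()
for cam in ["scene","side"]:
    p=env.get_image(cam)
    for n in names:
        for m in env.mark_of(p,n)[:3]:
            r,c=m["point"]
            print(cam,n,round(m["confidence"],2),[round(c),round(r)],ray_plane(p,c,r,0).round(3)[:2])
    if cam=="scene":
        i=p["img"][110:220,110:460]; cv2.imwrite("pics/b1.png",cv2.resize(i[:, :175],None,fx=4.5,fy=4.5,interpolation=cv2.INTER_CUBIC)); cv2.imwrite("pics/b2.png",cv2.resize(i[:,175:],None,fx=4.5,fy=4.5,interpolation=cv2.INTER_CUBIC))
    else:
        i=p["img"][130:345,270:400]; cv2.imwrite("pics/b3.png",cv2.resize(i,None,fx=2.7,fy=2.7,interpolation=cv2.INTER_CUBIC))
E
```

```text
scene steel_valve 0.65 [327, 160] [0.395 0.17 ]
scene marked_valve 0.81 [195, 200] [ 0.402 -0.194]
scene brass_fitting 0.54 [148, 199] [ 0.357 -0.303]
scene brass_fitting 0.51 [420, 147] [0.443 0.426]
scene marked_fitting 0.67 [365, 136] [0.35  0.306]
scene marked_fitting 0.56 [371, 156] [0.426 0.287]
scene steel_bush 0.64 [248, 197] [ 0.44  -0.066]
scene red_tray 0.87 [392, 206] [0.595 0.26 ]
scene blue_tray 0.84 [304, 245] [0.623 0.011]
scene blue_tray 0.36 [392, 205] [0.593 0.26 ]
scene green_tray 0.96 [194, 279] [ 0.622 -0.253]
scene micrometer 0.93 [420, 147] [0.441 0.428]
scene ring_gauge 0.67 [294, 184] [0.442 0.059]
side steel_valve 0.96 [321, 278] [0.401 0.175]
side marked_valve 0.55 [321, 173] [ 0.408 -0.199]
side brass_fitting 0.44 [332, 156] [ 0.371 -0.285]
side marked_fitting 0.9 [340, 329] [0.359 0.298]
side marked_fitting 0.67 [308, 316] [0.426 0.275]
side steel_bush 0.82 [304, 205] [ 0.451 -0.059]
side red_tray 0.74 [231, 300] [0.598 0.252]
side red_tray 0.52 [254, 156] [ 0.619 -0.26 ]
side red_tray 0.22 [341, 328] [0.357 0.295]
side blue_tray 0.88 [241, 220] [0.614 0.015]
side green_tray 0.77 [257, 157] [ 0.609 -0.256]
side micrometer 0.91 [294, 386] [0.447 0.42 ]
side ring_gauge 0.6 [306, 239] [0.439 0.062]
```

View pics/b1.png

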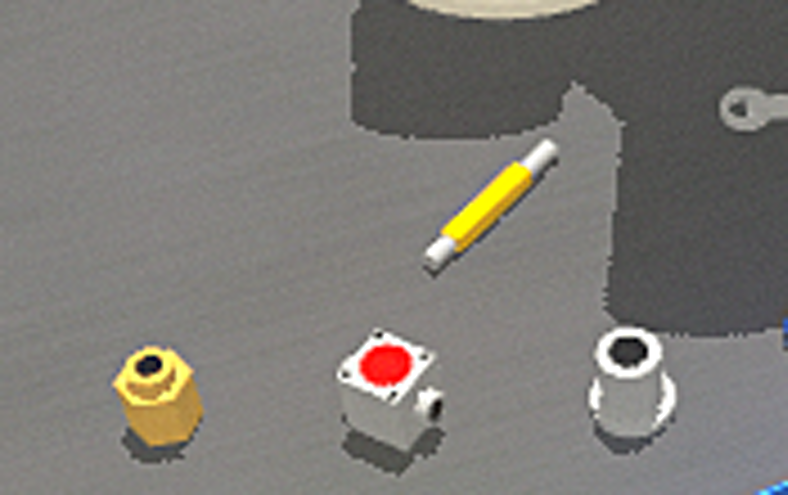

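View pics/b2.png

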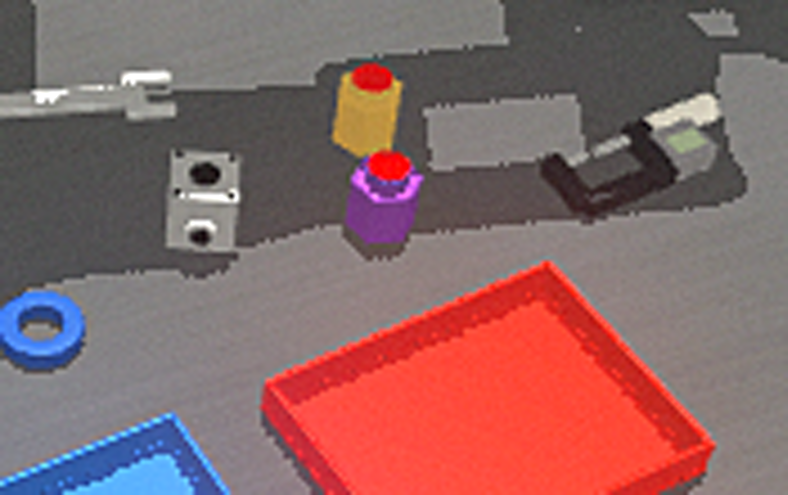

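View pics/b3.png

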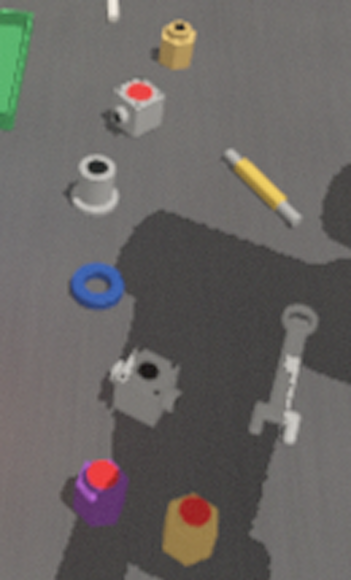

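```bash
python3 - <<'E'
from h import *
ps=env.get_image("scene"); pd=env.get_image("side")
def col(img,lo,hi,roi):
    hsv=cv2.cvtColor(img,cv2.COLOR_BGR2HSV); m=cv2.inRange(hsv,lo,hi)
    mm=np.zeros_like(m); l,t,r,b=roi; mm[t:b,l:r]=m[t:b,l:r]; return mm
# trays: min area rect of hull -> corners via approxPoly, rim plane .025
for n,lo,hi in [("green",(50,100,40),(75,255,255)),("blue",(100,120,90),(120,255,255)),("red",(0,150,90),(6,255,255))]:
    for cam,p in (("scene",ps),("side",pd)):
        m=col(p["img"],lo,hi,(0,0,560,420))
        nn,l,s,c=cv2.connectedComponentsWithStats(m); k=1+np.argmax(s[1:,4])
        h=cv2.convexHull(np.argwhere(l==k)[:,::-1].astype(np.int32))
        # rim footprint: project hull to z=.025, min rect
        w=np.array([ray_plane(p,u,v,.025)[:2] for u,v in h[:,0]],np.float32)
        print(n,cam,s[k].tolist(),cv2.minAreaRect(w))
E
```

```text
green scene [142, 235, 100, 85, 5635] ((0.6237282156944275, -0.25771158933639526), (0.19037142395973206, 0.16406308114528656), 88.36320495605469)
green side [225, 131, 57, 47, 2098] ((0.6152244806289673, -0.2439737766981125), (0.2121313512325287, 0.1505875587463379), 88.36851501464844)
blue scene [253, 202, 102, 83, 4953] ((0.6276848316192627, 0.007207505404949188), (0.16308586299419403, 0.196603462100029), 5.601421356201172)
blue side [206, 187, 62, 59, 3366] ((0.6197284460067749, 0.017166592180728912), (0.149612694978714, 0.20527194440364838), 6.119365215301514)
red scene [344, 168, 100, 74, 3966] ((0.6045451164245605, 0.25564348697662354), (0.16332902014255524, 0.1897725760936737), 6.6799540519714355)
red side [190, 259, 75, 83, 5745] ((0.5978901386260986, 0.2590904235839844), (0.1486060470342636, 0.19956441223621368), 6.940646171569824)
```

```bash
python3 - <<'E'
from h import *
ps=env.get_image("scene"); pd=env.get_image("side")
def w(p,pts,z):
    return np.array([ray_plane(p,u,v,z)[:2] for u,v in pts])
b1=lambda x,y:(x/4.5+110-.4,y/4.5+110-.4); b2=lambda x,y:(x/4.5+285-.4,y/4.5+110-.4); b3=lambda x,y:(x/2.7+270-.3,y/2.7+130-.3)
a=w(ps,[b1(378,332),b1(437,355),b1(398,405),b1(338,377)],.044); print("mv",a.round(3).tolist(),a.mean(0)); d=np.diff(a,axis=0); print(np.degrees(np.arctan2(d[:,1],d[:,0])),w(ps,[b1(386,366)],.044),w(pd,[b3(139,91)],.044))
a=w(ps,[b2(175,151),b2(240,155),b2(237,200),b2(170,192)],.044); print("sv",a.round(3).tolist(),a.mean(0)); d=np.diff(a,axis=0); print(np.degrees(np.arctan2(d[:,1],d[:,0])),w(ps,[b2(206,173)],.044),w(pd,[b3(148,371)],.044))
print("bush",w(ps,[b1(629,351)],.046),w(pd,[b3(97,168)],.046))
print("brass",w(ps,[b1(150,365)],.046),w(pd,[b3(179,30)],.046))
print("mf",w(ps,[b2(373,77)],.046),w(pd,[b3(195,511)],.046))
print("purple",w(ps,[b2(390,166)],.046),w(pd,[b3(102,474)],.046))
E
```

```text
mv [[0.385, -0.186], [0.413, -0.16], [0.439, -0.189], [0.409, -0.214]] [ 0.41163526 -0.1874446 ]
[  43.1480946   -47.59659706 -140.29710079] [[ 0.41060613 -0.18816572]] [[ 0.40989144 -0.19034701]]
sv [[0.373, 0.168], [0.39, 0.202], [0.422, 0.185], [0.402, 0.152]] [0.39685527 0.17679528]
[  63.83293869  -27.13911197 -120.62943338] [[0.39598988 0.17751308]] [[0.39651067 0.1748757 ]]
bush [[ 0.44958463 -0.06222695]] [[ 0.44963407 -0.06277285]]
brass [[ 0.365513   -0.30782582]] [[ 0.36594612 -0.3036964 ]]
mf [[0.36053693 0.30208914]] [[0.36063232 0.298745  ]]
purple [[0.43096421 0.27792221]] [[0.43069386 0.27527285]]
```

Call:
servo_tool(increments=[[1, [-0.03, 0.0315, 0], [0, 0, 0]], [1, [-0.03, 0.0315, 0], [0, 0, 0]], [1, [-0.03, 0.0315, 0], [0, 0, 0]], [1, [-0.03, 0.0315, 0], [0, 0, 0]], [1, [-0.03, 0.0315, 0], [0, 0, 0]], [1, [-0.03, 0.0315, 0], [0, 0, 0]], [1, [-0.03, 0.0315, 0], [0, 0, 0]], [1, [0, 0, 0], [0, 0, 0]]], squeeze=30)

```text
time: 2.25
tcp_pos: [0.3643, 0.2932, 0.2222]
ee_rot: [-0.0, 0.829, 0.56, 0.002]
contact_force: [-0.1, 0.6, -0.3]
grip_width: 0.0921
```

```bash
cat >> h.py <<'E'
def state():
    o=env.observe(); q=np.array(o["ee_rot"]); M=R.from_quat(q[[1,2,3,0]]).as_matrix()
    yaw=np.degrees(np.arctan2(M[1,0],M[0,0]))
    print("t",round(o["time"],2),"tcp",np.round(o["tcp_pos"],4).tolist(),"yaw_x",round(yaw,1),"tilt",np.round(M[:,2],3).tolist(),"w",round(o["grip_width"],4),"F",np.round(o["contact_force"],1).tolist(),"q",np.round(o["qpos"],2).tolist())
    return o,M,yaw
def to(x,y,z,jaw=None):
    """tool-frame shift to world TCP target; jaw = wanted tool-x azimuth (mod 180) deg"""
    o,M,yaw=state()
    d=M.T@(np.array([x,y,z])-o["tcp_pos"])
    print("shift tool",d.round(4).tolist(),"dist",round(float(np.linalg.norm(d)),3))
    if jaw is not None:
        e=(jaw-yaw+90)%180-90
        # final-yaw-frame shift too
        # level correction
        want=np.array([np.cos(np.radians(yaw+e)),np.sin(np.radians(yaw+e)),0]); zz=np.array([0,0,-1.]); D=np.stack([want,np.cross(zz,want),zz],1)
        print("yaw err deg",round(e,1),"rotvec tool",R.from_matrix(M.T@D).as_rotvec().round(4).tolist(),"shift in turned frame",(D.T@(np.array([x,y,z])-o["tcp_pos"])).round(4).tolist())
def wrist(fn,z):
    o=env.observe(); p=env.get_image("wrist"); cv2.imwrite("pics/"+fn,p["img"]); return o,p
def wproj(p,o,X):
    W=np.eye(4); q=np.array(o["ee_rot"]); W[:3,:3]=R.from_quat(q[[1,2,3,0]]).as_matrix(); W[:3,3]=o["tcp_pos"]
    V=np.linalg.inv(W@np.array(p["mount"])); return proj(dict(view=V,fx=p["fx"],fy=p["fy"],cx=p["cx"],cy=p["cy"]),X)
def top_down(p,o,cx,cy,z,half=.06,px=500):
    """rectified world view at plane z: columns=+x world, rows=-y (up = +y)"""
    s=np.array([[cx-half,cy+half],[cx+half,cy+half],[cx+half,cy-half],[cx-half,cy-half]])
    src=np.float32([wproj(p,o,[a,b,z]) for a,b in s]); dst=np.float32([[0,0],[px,0],[px,px],[0,px]])
    im=cv2.warpPerspective(p["img"],cv2.getPerspectiveTransform(src,dst),(px,px),flags=cv2.INTER_CUBIC)
    for k in range(0,px,px//12*1): cv2.line(im,(k,0),(k,6),(255,255,255),1)
    return im
E
python3 - <<'E'
from h import *
state()
o,p=wrist("c_w.png",0)
cv2.imwrite("pics/c_td.png",top_down(p,o,.36,.30,.046))
cv2.imwrite("pics/c_td36.png",top_down(p,o,.36,.30,.036))
E
```

```text
t 2.25 tcp [0.3643, 0.2932, 0.2222] yaw_x 68.1 tilt [0.002, 0.002, -1.0] w 0.0921 F [-0.1, 0.6, -0.3] q [0.67, 0.1, 1.96, 0.0, 1.07, -0.51]
```

View pics/c_w.png

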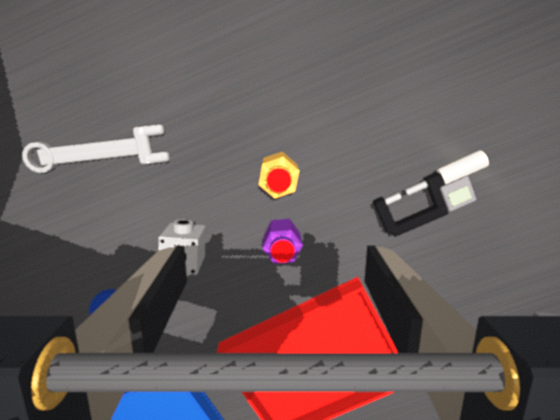

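View pics/c_td36.png

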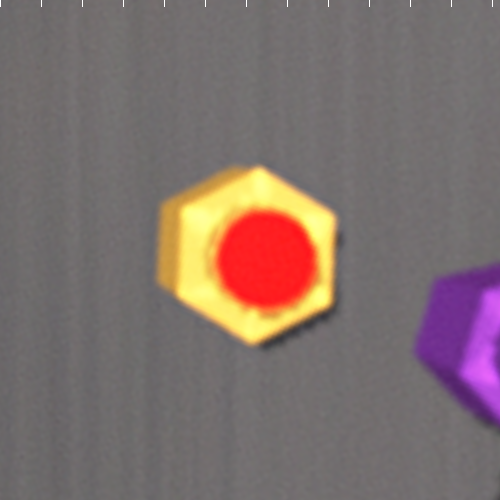

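```bash
python3 - <<'E'
from h import *
to(.3616,.2986,.016,58)
E
```

```text
t 2.3 tcp [0.3639, 0.2951, 0.2224] yaw_x 68.1 tilt [0.002, 0.004, -1.0] w 0.092 F [0.5, 1.0, 0.2] q [0.68, 0.1, 1.96, 0.0, 1.07, -0.51]
shift tool [0.0015, -0.0036, 0.2064] dist 0.206
yaw err deg -10.1 rotvec tool [0.0004, -0.0044, 0.1758] shift in turned frame [0.0018, -0.0038, 0.2064]
```

Call:
servo_tool(increments=[[1, [0.0015, -0.0035, 0.02], [0, -0.004, 0.09]], [1, [0, 0, 0.04], [0, 0, 0.086]], [1, [0, 0, 0.04], [0, 0, 0]], [1, [0, 0, 0.02], [0, 0, 0]], [1, [0, 0, 0], [0, 0, 0]]])

```text
time: 2.8
tcp_pos: [0.3627, 0.3043, 0.1012]
ee_rot: [-0.002, 0.877, 0.481, 0.004]
contact_force: [0.1, -0.8, 0.5]
grip_width: 0.0916
```

```bash
python3 - <<'E'
from h import *
to(.3616,.2986,.016,58)
E
```

```text
t 2.8 tcp [0.3627, 0.3043, 0.1012] yaw_x 57.5 tilt [0.006, 0.007, -1.0] w 0.0916 F [0.1, -0.8, 0.5] q [0.69, 0.28, 2.06, 0.0, 0.79, -0.31]
shift tool [-0.0061, 0.002, 0.0851] dist 0.085
yaw err deg 0.5 rotvec tool [0.0015, -0.0093, -0.0079] shift in turned frame [-0.0054, 0.0021, 0.0852]
```

Call:
servo_tool(increments=[[1, [-0.0055, 0.002, 0.01], [0.001, -0.009, -0.008]], [1, [0, 0, 0.03], [0, 0, 0]], [1, [0, 0, 0.015], [0, 0, 0]], [1, [0, 0, 0], [0, 0, 0]]])

```text
time: 3.2
tcp_pos: [0.3629, 0.3021, 0.0471]
ee_rot: [-0.0, 0.873, 0.487, 0.002]
contact_force: [-0.0, -0.0, 0.9]
grip_width: 0.092
```

```bash
python3 - <<'E'
from h import *
to(.3616,.2986,.016,58)
E
```

```text
t 3.2 tcp [0.3629, 0.3021, 0.0471] yaw_x 58.3 tilt [0.004, 0.003, -1.0] w 0.092 F [-0.0, -0.0, 0.9] q [0.69, 0.38, 2.09, -0.0, 0.67, -0.33]
shift tool [-0.0038, 0.0007, 0.0311] dist 0.031
yaw err deg -0.3 rotvec tool [0.0019, -0.0045, 0.005] shift in turned frame [-0.0036, 0.0008, 0.0311]
```

Call:
servo_tool(increments=[[1, [-0.0036, 0.001, 0.015], [0.002, -0.0045, 0]], [1, [0, 0, 0.012], [0, 0, 0]], [1, [0, 0, 0.002], [0, 0, 0]], [1, [0, 0, 0], [0, 0, 0]]])

```text
time: 3.6
tcp_pos: [0.3641, 0.301, 0.0205]
ee_rot: [-0.001, 0.873, 0.488, 0.002]
contact_force: [-0.0, -0.1, -0.5]
grip_width: 0.0923
```

```bash
python3 - <<'E'
from h import *
to(.3616,.2986,.016,58)
E
```

```text
t 3.6 tcp [0.3641, 0.301, 0.0205] yaw_x 58.4 tilt [0.004, 0.003, -1.0] w 0.0923 F [-0.0, -0.1, -0.5] q [0.69, 0.43, 2.1, 0.0, 0.6, -0.33]
shift tool [-0.0034, -0.0008, 0.0045] dist 0.006
yaw err deg -0.4 rotvec tool [0.0015, -0.0048, 0.0064] shift in turned frame [-0.0033, -0.0008, 0.0045]
```

Call:
servo_tool(increments=[[1, [-0.003, 0, 0.004], [0.001, -0.004, 0]], [-1, [0, 0, 0], [0, 0, 0]], [-1, [0, 0, 0], [0, 0, 0]], [-1, [0, 0, 0], [0, 0, 0]], [-1, [0, 0, 0], [0, 0, 0]], [-1, [0, 0, 0], [0, 0, 0]], [-1, [0, 0, 0], [0, 0, 0]], [-1, [0, 0, 0], [0, 0, 0]], [-1, [0, 0, 0], [0, 0, 0]]], squeeze=35)

```text
time: 4.5
tcp_pos: [0.3634, 0.2991, 0.0183]
ee_rot: [-0.0, 0.873, 0.488, 0.002]
contact_force: [0.1, -0.0, 0.8]
grip_width: 0.0358
```

```bash
python3 - <<'E'
from h import *
to(.3616,.2986,.12,58)
E
```

```text
t 4.5 tcp [0.3634, 0.2991, 0.0183] yaw_x 58.4 tilt [0.003, 0.002, -1.0] w 0.0358 F [0.1, -0.0, 0.8] q [0.69, 0.43, 2.11, -0.0, 0.6, -0.33]
shift tool [-0.0011, -0.0011, -0.1017] dist 0.102
yaw err deg -0.4 rotvec tool [0.0014, -0.0031, 0.0066] shift in turned frame [-0.0014, -0.0012, -0.1017]
```

Call:
servo_tool(increments=[[-1, [0, 0, -0.02], [0.001, -0.003, 0]], [-1, [0, 0, -0.04], [0, 0, 0.05]], [-1, [0, 0, -0.03], [0, 0, 0.14]], [-1, [0, 0, -0.015], [0, 0, 0.14]], [-1, [0, 0, 0], [0, 0, 0.14]], [-1, [0, 0, 0], [0, 0, 0.14]], [-1, [0, 0, 0], [0, 0, 0.14]], [-1, [0, 0, 0], [0, 0, 0.14]], [-1, [0, 0, 0], [0, 0, 0]]])

```text
time: 5.4
tcp_pos: [0.3614, 0.2977, 0.126]
ee_rot: [0.001, 0.999, 0.047, -0.002]
contact_force: [0.6, 0.2, -2.2]
grip_width: 0.0359
```

```bash
python3 - <<'E'
from h import *
to(.593,.296,.12,6.8)
E
```

```text
t 5.4 tcp [0.3614, 0.2977, 0.126] yaw_x 5.4 tilt [-0.003, -0.003, -1.0] w 0.0359 F [0.6, 0.2, -2.2] q [0.69, 0.24, 2.05, -0.0, 0.86, 0.59]
shift tool [0.2305, 0.0234, 0.0053] dist 0.232
yaw err deg 1.4 rotvec tool [0.0023, 0.0033, -0.0247] shift in turned frame [0.2298, 0.0291, 0.006]
```

Call:
servo_tool(increments=[[-1, [0.03, 0.003, 0], [0.002, 0.003, -0.024]], [-1, [0.045, 0.0055, 0], [0, 0, 0]], [-1, [0.045, 0.0055, 0], [0, 0, 0]], [-1, [0.045, 0.0055, 0], [0, 0, 0]], [-1, [0.04, 0.005, 0], [0, 0, 0]], [-1, [0.02, 0.003, 0], [0, 0, 0]], [-1, [0, 0, 0], [0, 0, 0]]])

```text
time: 6.1
tcp_pos: [0.5937, 0.297, 0.1218]
ee_rot: [0.001, 0.997, 0.077, -0.002]
contact_force: [0.6, 0.5, -3.6]
grip_width: 0.0355
```

```bash
python3 - <<'E'
from h import *
to(.593,.296,.022,6.8)
E
```

```text
t 6.1 tcp [0.5937, 0.297, 0.1218] yaw_x 8.8 tilt [-0.005, -0.003, -1.0] w 0.0355 F [0.6, 0.5, -3.6] q [0.46, 0.52, 1.62, -0.0, 1.01, 0.31]
shift tool [-0.0004, 0.0006, 0.0998] dist 0.1
yaw err deg -2.0 rotvec tool [0.0022, 0.0049, 0.0347] shift in turned frame [-0.0009, 0.0009, 0.0998]
```

Call:
servo_tool(increments=[[-1, [-0.0005, 0.001, 0.02], [0.002, 0.005, 0.034]], [-1, [0, 0, 0.03], [0, 0, 0]], [-1, [0, 0, 0.02], [0, 0, 0]], [-1, [0, 0, 0.008], [0, 0, 0]], [-1, [0, 0, 0], [0, 0, 0]], [-1, [0, 0, 0], [0, 0, 0]]])

```text
time: 6.7
tcp_pos: [0.5882, 0.2953, 0.0407]
ee_rot: [0.001, 0.998, 0.067, -0.002]
contact_force: [0.3, 0.6, -2.3]
grip_width: 0.0356
```

```bash
python3 - <<'E'
from h import *
to(.593,.296,.022,6.8)
p=env.get_image("side"); cv2.imwrite("pics/d.png",cv2.resize(p["img"][220:380,150:350],None,fx=3.5,fy=3.5))
E
```

```text
t 6.7 tcp [0.5882, 0.2953, 0.0407] yaw_x 7.7 tilt [-0.004, -0.002, -1.0] w 0.0356 F [0.3, 0.6, -2.3] q [0.46, 0.61, 1.68, 0.0, 0.86, 0.33]
shift tool [0.0049, -0.0, 0.0186] dist 0.019
yaw err deg -0.9 rotvec tool [0.0011, 0.0046, 0.0155] shift in turned frame [0.0048, -0.0001, 0.0187]
```

View pics/d.png

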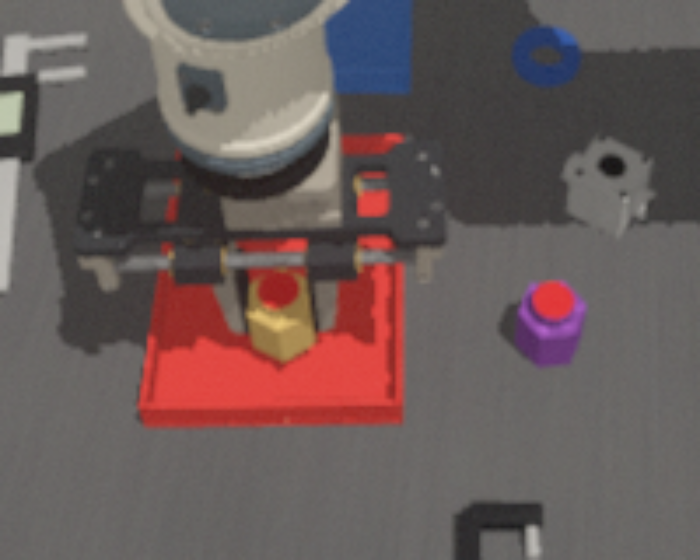

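Held fitting (crop ~280,320) hangs inside the red tray. Lower slowly until contact shows.

Call:
servo_tool(increments=[[-1, [0.004, 0, 0.007], [0.001, 0.004, 0.015]], [-1, [0, 0, 0.005], [0, 0, 0]], [-1, [0, 0, 0.003], [0, 0, 0]], [-1, [0, 0, 0], [0, 0, 0]]])

```text
time: 7.15
tcp_pos: [0.5943, 0.297, 0.0275]
ee_rot: [-0.001, 0.998, 0.059, 0.002]
contact_force: [-1.5, -0.1, -2.1]
grip_width: 0.036
```

```bash
python3 - <<'E'
from h import *
to(.593,.296,.022,6.8)
E
```

```text
t 7.15 tcp [0.5943, 0.297, 0.0275] yaw_x 6.8 tilt [0.004, 0.002, -1.0] w 0.036 F [-1.5, -0.1, -2.1] q [0.46, 0.63, 1.67, 0.0, 0.83, 0.34]
shift tool [-0.0014, 0.0008, 0.0055] dist 0.006
yaw err deg 0.0 rotvec tool [-0.0016, -0.0043, -0.0001] shift in turned frame [-0.0014, 0.0008, 0.0055]
```

Call:
servo_tool(increments=[[-1, [0, 0, 0.003], [0, 0, 0]], [-1, [0, 0, 0.002], [0, 0, 0]], [-1, [0, 0, 0.001], [0, 0, 0]], [-1, [0, 0, 0], [0, 0, 0]]])

```text
time: 7.55
tcp_pos: [0.5947, 0.2971, 0.0226]
ee_rot: [-0.001, 0.998, 0.059, 0.002]
contact_force: [-0.4, 0.6, -1.6]
grip_width: 0.0361
```

```bash
python3 - <<'E'
from h import *
to(.593,.296,.022,6.8)
E
```

```text
t 7.55 tcp [0.5947, 0.2971, 0.0226] yaw_x 6.8 tilt [0.005, 0.003, -1.0] w 0.0361 F [-0.4, 0.6, -1.6] q [0.46, 0.64, 1.68, 0.0, 0.82, 0.34]
shift tool [-0.0018, 0.0009, 0.0006] dist 0.002
yaw err deg 0.0 rotvec tool [-0.002, -0.0049, -0.0001] shift in turned frame [-0.0018, 0.0009, 0.0006]
```

Call:
servo_tool(increments=[[-1, [0, 0, 0.002], [0, 0, 0]], [-1, [0, 0, 0.0015], [0, 0, 0]], [-1, [0, 0, 0], [0, 0, 0]]])

```text
time: 7.85
tcp_pos: [0.595, 0.2974, 0.0228]
ee_rot: [-0.001, 0.998, 0.059, 0.003]
contact_force: [0.6, -1.0, -2.2]
grip_width: 0.0355
```

```bash
python3 - <<'E'
from h import *
to(.593,.296,.022,6.8)
E
```

```text
t 7.85 tcp [0.595, 0.2974, 0.0228] yaw_x 6.8 tilt [0.005, 0.003, -1.0] w 0.0355 F [0.6, -1.0, -2.2] q [0.46, 0.64, 1.67, 0.0, 0.82, 0.34]
shift tool [-0.0022, 0.0011, 0.0008] dist 0.003
yaw err deg 0.0 rotvec tool [-0.0021, -0.0054, -0.0] shift in turned frame [-0.0022, 0.0011, 0.0008]
```

Call:
servo_tool(increments=[[-1, [0, 0, 0.004], [0, 0, 0]], [-1, [0, 0, 0.003], [0, 0, 0]]])

```text
time: 8.05
tcp_pos: [0.5954, 0.2977, 0.0219]
ee_rot: [-0.001, 0.998, 0.059, 0.003]
contact_force: [-10.2, -6.6, 31.2]
grip_width: 0.0352
```

```bash
python3 - <<'E'
from h import *
to(.593,.296,.022,6.8)
E
```

```text
t 8.05 tcp [0.5954, 0.2977, 0.0219] yaw_x 6.8 tilt [0.005, 0.003, -1.0] w 0.0352 F [-10.2, -6.6, 31.2] q [0.46, 0.64, 1.67, 0.0, 0.82, 0.34]
shift tool [-0.0026, 0.0014, -0.0001] dist 0.003
yaw err deg 0.0 rotvec tool [-0.0024, -0.0053, -0.0] shift in turned frame [-0.0026, 0.0014, -0.0001]
```

Call:
servo_tool(increments=[[0.3, [0, 0, -0.001], [0, 0, 0]], [0.3, [0, 0, 0], [0, 0, 0]], [0.3, [0, 0, 0], [0, 0, 0]], [0.3, [0, 0, 0], [0, 0, 0]], [0.3, [0, 0, -0.02], [0, 0, 0]], [0.3, [0, 0, -0.04], [0, 0, 0]], [0.3, [0, 0, -0.045], [0, 0, 0]], [1, [0, 0, -0.045], [0, 0, 0]], [1, [0, 0, -0.02], [0, 0, 0]], [1, [0, 0, 0], [0, 0, 0]]])

```text
time: 9.05
tcp_pos: [0.594, 0.2969, 0.195]
ee_rot: [-0.001, 0.998, 0.059, 0.001]
contact_force: [-0.2, -0.0, -1.1]
grip_width: 0.0818
```

```bash
python3 - <<'E'
from h import *
o,p=wrist("e_w.png",0)
to(.3965,.176,.222,63)
E
```

```text
t 9.1 tcp [0.5935, 0.2967, 0.1935] yaw_x 6.8 tilt [0.0, 0.001, -1.0] w 0.0858 F [-0.3, -0.3, 0.1] q [0.46, 0.44, 1.57, 0.0, 1.13, 0.34]
shift tool [-0.2099, 0.0965, -0.0286] dist 0.233
yaw err deg 56.2 rotvec tool [-0.0005, -0.0004, -0.9809] shift in turned frame [-0.1969, -0.1207, -0.0285]
```

View pics/e_w.png

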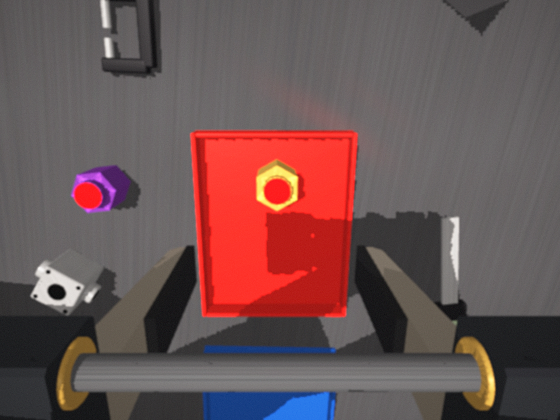

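Call:
servo_tool(increments=[[1, [-0.03, 0.014, -0.01], [0, 0, 0]], [1, [-0.045, 0.0207, -0.01], [0, 0, 0]], [1, [-0.045, 0.0207, -0.008], [0, 0, 0]], [1, [-0.045, 0.0207, 0], [0, 0, 0]], [1, [-0.04, 0.018, 0], [0, 0, 0]], [1, [0, 0, 0], [0, 0, -0.14]], [1, [0, 0, 0], [0, 0, -0.14]], [1, [0, 0, 0], [0, 0, -0.14]], [1, [0, 0, 0], [0, 0, -0.14]], [1, [0, 0, 0], [0, 0, -0.14]], [1, [0, 0, 0], [0, 0, -0.14]], [1, [0, 0, 0], [0, 0, -0.14]], [1, [0, 0, 0], [0, 0, 0]]])

```text
time: 10.4
tcp_pos: [0.3811, 0.1692, 0.1951]
ee_rot: [-0.003, 0.842, 0.538, -0.02]
contact_force: [0.6, -0.0, 0.5]
grip_width: 0.0918
```

```bash
python3 - <<'E'
from h import *
o,p=wrist("f_w.png",0)
cv2.imwrite("pics/f_td.png",top_down(p,o,.3965,.176,.044))
to(.3965,.176,.222,63)
E
```

```text
t 10.45 tcp [0.3809, 0.1691, 0.1951] yaw_x 64.9 tilt [-0.037, -0.016, -0.999] w 0.0917 F [-0.0, -0.6, 0.3] q [0.41, 0.08, 2.06, 0.0, 1.05, -0.72]
shift tool [0.012, 0.0105, -0.0276] dist 0.032
yaw err deg -1.9 rotvec tool [-0.026, 0.0305, 0.0329] shift in turned frame [0.0132, 0.0108, -0.0269]
```

View pics/f_td.png

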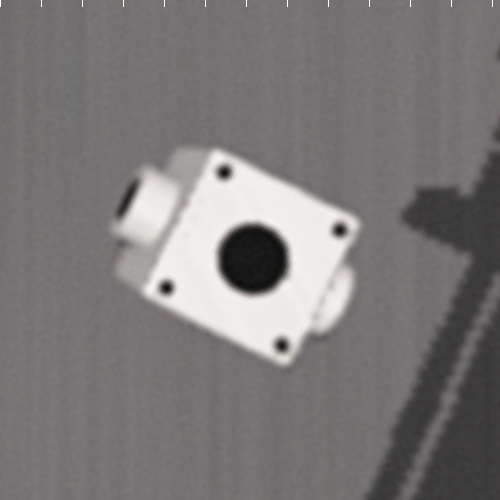

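Call:
servo_tool(increments=[[1, [0.0135, 0.009, 0.02], [-0.026, 0.0305, 0.012]], [1, [0, 0, 0.04], [0, 0, 0]], [1, [0, 0, 0.035], [0, 0, 0]], [1, [0, 0, 0.015], [0, 0, 0]], [1, [0, 0, 0], [0, 0, 0]]])

```text
time: 10.95
tcp_pos: [0.3935, 0.1771, 0.0782]
ee_rot: [-0.0, 0.853, 0.521, -0.0]
contact_force: [-0.2, -0.4, 0.6]
grip_width: 0.0918
```

```bash
python3 - <<'E'
from h import *
to(.3972,.1738,.016,64.2)
E
```

```text
t 10.95 tcp [0.3935, 0.1771, 0.0782] yaw_x 62.8 tilt [-0.0, 0.0, -1.0] w 0.0918 F [-0.2, -0.4, 0.6] q [0.42, 0.27, 2.16, 0.0, 0.71, -0.68]
shift tool [-0.0013, 0.0048, 0.0622] dist 0.062
yaw err deg 1.4 rotvec tool [-0.0005, -0.0001, -0.0241] shift in turned frame [-0.0014, 0.0048, 0.0622]
```

Call:
servo_tool(increments=[[1, [-0.0013, 0.0048, 0.01], [0, 0, -0.024]], [1, [0, 0, 0.025], [0, 0, 0]], [1, [0, 0, 0.018], [0, 0, 0]], [1, [0, 0, 0.004], [0, 0, 0]], [1, [0, 0, 0], [0, 0, 0]]])

```text
time: 11.45
tcp_pos: [0.3981, 0.174, 0.0209]
ee_rot: [-0.0, 0.851, 0.526, -0.0]
contact_force: [-0.1, -0.0, 0.1]
grip_width: 0.0918
```

```bash
python3 - <<'E'
from h import *
to(.3972,.1738,.016,64.2)
E
```

```text
t 11.45 tcp [0.3981, 0.174, 0.0209] yaw_x 63.4 tilt [-0.0, 0.0, -1.0] w 0.0918 F [-0.1, -0.0, 0.1] q [0.41, 0.39, 2.18, 0.0, 0.57, -0.7]
shift tool [-0.0006, -0.0007, 0.0049] dist 0.005
yaw err deg 0.8 rotvec tool [-0.0004, -0.0003, -0.0131] shift in turned frame [-0.0006, -0.0007, 0.0049]
```

Call:
servo_tool(increments=[[1, [0, 0, 0.004], [0, 0, -0.013]], [-1, [0, 0, 0], [0, 0, 0]], [-1, [0, 0, 0], [0, 0, 0]], [-1, [0, 0, 0], [0, 0, 0]], [-1, [0, 0, 0], [0, 0, 0]], [-1, [0, 0, 0], [0, 0, 0]], [-1, [0, 0, 0], [0, 0, 0]], [-1, [0, 0, 0], [0, 0, 0]], [-1, [0, 0, 0], [0, 0, 0]]], squeeze=40)

```text
time: 12.35
tcp_pos: [0.3998, 0.1747, 0.0199]
ee_rot: [0.0, 0.847, 0.531, 0.002]
contact_force: [0.4, 0.7, -0.3]
grip_width: 0.0396
```

```bash
python3 - <<'E'
from h import *
to(.616,.05,.13,5.8)
E
```

```text
t 12.35 tcp [0.3998, 0.1747, 0.0199] yaw_x 64.2 tilt [0.004, 0.002, -1.0] w 0.0396 F [0.4, 0.7, -0.3] q [0.41, 0.39, 2.18, 0.0, 0.57, -0.71]
shift tool [-0.0176, 0.2492, -0.1095] dist 0.273
yaw err deg -58.4 rotvec tool [0.0007, -0.0044, 1.0184] shift in turned frame [0.2025, 0.1459, -0.1101]
```

Call:
servo_tool(increments=[[-1, [0, 0, -0.02], [0, -0.004, 0]], [-1, [0, 0, -0.04], [0, 0, 0.03]], [-1, [0, 0, -0.035], [0, 0, 0.14]], [-1, [0, 0, -0.015], [0, 0, 0.14]], [-1, [0, 0, 0], [0, 0, 0.14]], [-1, [0, 0, 0], [0, 0, 0.14]], [-1, [0, 0, 0], [0, 0, 0.14]], [-1, [0, 0, 0], [0, 0, 0.14]], [-1, [0, 0, 0], [0, 0, 0.14]], [-1, [0, 0, 0], [0, 0, 0]]])

```text
time: 13.35
tcp_pos: [0.3948, 0.1735, 0.1305]
ee_rot: [0.002, 0.999, 0.034, -0.003]
contact_force: [0.3, -0.1, -4.6]
grip_width: 0.0397
```

```bash
python3 - <<'E'
from h import *
to(.616,.05,.13,5.8)
E
```

```text
t 13.35 tcp [0.3948, 0.1735, 0.1305] yaw_x 3.9 tilt [-0.007, -0.004, -1.0] w 0.0397 F [0.3, -0.1, -4.6] q [0.41, 0.18, 2.11, -0.0, 0.86, 0.34]
shift tool [0.2122, 0.1384, -0.0005] dist 0.253
yaw err deg 1.9 rotvec tool [0.0036, 0.0071, -0.0324] shift in turned frame [0.2076, 0.1452, 0.0005]
```

Call:
servo_tool(increments=[[-1, [0.025, 0.017, 0], [0.003, 0.007, -0.032]], [-1, [0.038, 0.0265, 0], [0, 0, 0]], [-1, [0.038, 0.0265, 0], [0, 0, 0]], [-1, [0.038, 0.0265, 0], [0, 0, 0]], [-1, [0.038, 0.0265, 0], [0, 0, 0]], [-1, [0.03, 0.021, 0], [0, 0, 0]], [-1, [0, 0, 0], [0, 0, 0]], [-1, [0, 0, 0], [0, 0, 0]]])

```text
time: 14.15
tcp_pos: [0.6203, 0.0473, 0.1242]
ee_rot: [0.0, 0.998, 0.07, -0.004]
contact_force: [-0.7, 0.1, -5.2]
grip_width: 0.0395
```

```bash
python3 - <<'E'
from h import *
to(.616,.05,.0235,5.8)
E
```

```text
t 14.15 tcp [0.6203, 0.0473, 0.1242] yaw_x 8.0 tilt [-0.008, -0.001, -1.0] w 0.0395 F [-0.7, 0.1, -5.2] q [0.07, 0.46, 1.72, -0.0, 0.98, -0.07]
shift tool [-0.003, -0.0033, 0.1007] dist 0.101
yaw err deg -2.2 rotvec tool [0.0003, 0.0083, 0.039] shift in turned frame [-0.004, -0.0031, 0.1007]
```

Call:
servo_tool(increments=[[-1, [-0.004, -0.003, 0.02], [0, 0.008, 0.039]], [-1, [0, 0, 0.03], [0, 0, 0]], [-1, [0, 0, 0.022], [0, 0, 0]], [-1, [0, 0, 0.01], [0, 0, 0]], [-1, [0, 0, 0], [0, 0, 0]], [-1, [0, 0, 0], [0, 0, 0]]])

```text
time: 14.75
tcp_pos: [0.6106, 0.0524, 0.0395]
ee_rot: [-0.0, 0.998, 0.057, -0.002]
contact_force: [-0.1, 0.3, -3.4]
grip_width: 0.0396
```

```bash
python3 - <<'E'
from h import *
to(.616,.05,.0235,5.8)
E
```

```text
t 14.75 tcp [0.6106, 0.0524, 0.0395] yaw_x 6.6 tilt [-0.004, 0.0, -1.0] w 0.0396 F [-0.1, 0.3, -3.4] q [0.08, 0.56, 1.78, 0.0, 0.81, -0.03]
shift tool [0.0052, 0.003, 0.016] dist 0.017
yaw err deg -0.8 rotvec tool [-0.0005, 0.0039, 0.0135] shift in turned frame [0.0051, 0.003, 0.016]
```

Call:
servo_tool(increments=[[-1, [0.005, 0.003, 0.006], [0, 0.004, 0.013]], [-1, [0, 0, 0.005], [0, 0, 0]], [-1, [0, 0, 0.004], [0, 0, 0]], [-1, [0, 0, 0.003], [0, 0, 0]]])

```text
time: 15.15
tcp_pos: [0.6189, 0.0503, 0.0239]
ee_rot: [-0.0, 0.999, 0.051, 0.003]
contact_force: [-11.6, 0.8, 41.1]
grip_width: 0.0395
```

```bash
python3 - <<'E'
from h import *
to(.616,.05,.0235,5.8)
E
```

```text
t 15.15 tcp [0.6189, 0.0503, 0.0239] yaw_x 5.8 tilt [0.006, 0.001, -1.0] w 0.0395 F [-11.6, 0.8, 41.1] q [0.08, 0.58, 1.78, 0.0, 0.77, -0.02]
shift tool [-0.0029, -0.0, 0.0004] dist 0.003
yaw err deg -0.0 rotvec tool [-0.0004, -0.0061, 0.0005] shift in turned frame [-0.0029, -0.0, 0.0004]
```

Call:
servo_tool(increments=[[0.3, [0, 0, -0.001], [0, 0, 0]], [0.3, [0, 0, 0], [0, 0, 0]], [0.3, [0, 0, 0], [0, 0, 0]], [0.3, [0, 0, 0], [0, 0, 0]], [0.3, [0, 0, -0.02], [0, 0, 0]], [0.3, [0, 0, -0.04], [0, 0, 0]], [0.3, [0, 0, -0.045], [0, 0, 0]], [1, [0, 0, -0.045], [0, 0, 0]], [1, [0, 0, -0.02], [0, 0, 0]], [1, [0, 0, 0], [0, 0, 0]]])

```text
time: 16.15
tcp_pos: [0.6187, 0.05, 0.2022]
ee_rot: [-0.0, 0.999, 0.051, 0.004]
contact_force: [0.5, 0.3, -1.1]
grip_width: 0.0817
```

```bash
python3 - <<'E'
from h import *
o,p=wrist("g_w.png",0)
to(.4496,-.0625,.2,5.8)
E
```

```text
t 16.2 tcp [0.6182, 0.05, 0.2008] yaw_x 5.8 tilt [0.007, 0.001, -1.0] w 0.0857 F [0.1, 0.2, -0.2] q [0.08, 0.36, 1.67, 0.0, 1.1, -0.02]
shift tool [-0.1791, 0.0948, -0.0005] dist 0.203
yaw err deg -0.0 rotvec tool [-0.0004, -0.0072, 0.0004] shift in turned frame [-0.1791, 0.0949, 0.0008]
```

View pics/g_w.png

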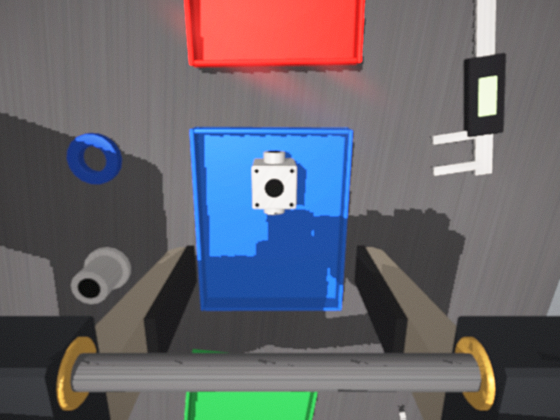

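The steel valve stands upright in the blue tray (274,187). Next: the bush.

Call:
servo_tool(increments=[[1, [-0.03, 0.016, 0], [0, -0.007, 0]], [1, [-0.042, 0.0222, 0], [0, 0, 0]], [1, [-0.042, 0.0222, 0], [0, 0, 0]], [1, [-0.04, 0.021, 0], [0, 0, 0]], [1, [-0.022, 0.012, 0], [0, 0, 0]], [1, [0, 0, 0], [0, 0, 0]], [1, [0, 0, 0], [0, 0, 0]]])

```text
time: 16.9
tcp_pos: [0.4412, -0.0626, 0.1884]
ee_rot: [-0.001, 0.999, 0.051, -0.007]
contact_force: [0.2, 0.3, 0.2]
grip_width: 0.0912
```

```bash
python3 - <<'E'
from h import *
o,p=wrist("i_w.png",0)
cv2.imwrite("pics/i_td.png",top_down(p,o,.4496,-.0625,.046))
to(.4496,-.0625,.024,5.8)
E
```

```text
t 16.95 tcp [0.4413, -0.0624, 0.1883] yaw_x 5.9 tilt [-0.015, 0.002, -1.0] w 0.0918 F [-0.1, -0.4, -0.3] q [-0.14, 0.12, 2.03, -0.0, 1.01, -0.25]
shift tool [0.0107, 0.0015, 0.1641] dist 0.164
yaw err deg -0.1 rotvec tool [-0.0036, 0.0147, 0.0022] shift in turned frame [0.0083, 0.0009, 0.1643]
```

View pics/i_td.png

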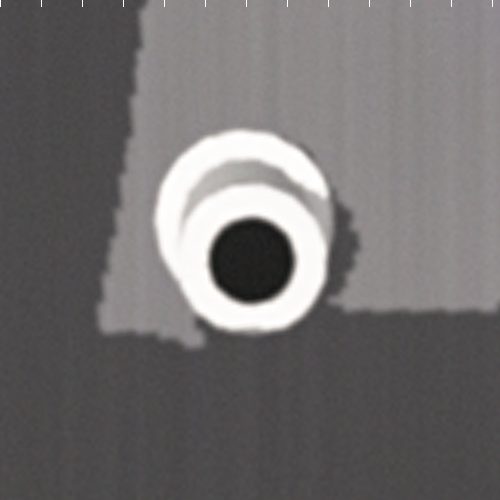

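Call:
servo_tool(increments=[[1, [0.009, 0.003, 0.02], [-0.004, 0.0147, 0]], [1, [0, 0, 0.04], [0, 0, 0]], [1, [0, 0, 0.035], [0, 0, 0]], [1, [0, 0, 0.015], [0, 0, 0]], [1, [0, 0, 0], [0, 0, 0]]])

```text
time: 17.45
tcp_pos: [0.4584, -0.0615, 0.0732]
ee_rot: [0.0, 0.999, 0.054, 0.003]
contact_force: [0.3, 0.3, 0.0]
grip_width: 0.0914
```

```bash
python3 - <<'E'
from h import *
to(.45,-.0645,.024,5.8)
E
```

```text
t 17.45 tcp [0.4584, -0.0615, 0.0732] yaw_x 6.1 tilt [0.005, -0.0, -1.0] w 0.0914 F [0.3, 0.3, 0.0] q [-0.14, 0.32, 2.1, 0.0, 0.72, -0.24]
shift tool [-0.0089, 0.0021, 0.0491] dist 0.05
yaw err deg -0.3 rotvec tool [0.0008, -0.0053, 0.006] shift in turned frame [-0.0086, 0.0021, 0.0492]
```

Call:
servo_tool(increments=[[1, [-0.0087, 0.002, 0.005], [0, -0.005, 0]], [1, [0, 0, 0.02], [0, 0, 0]], [1, [0, 0, 0.015], [0, 0, 0]], [1, [0, 0, 0.003], [0, 0, 0]], [1, [0, 0, 0], [0, 0, 0]]])

```text
time: 17.95
tcp_pos: [0.4528, -0.0637, 0.0306]
ee_rot: [0.001, 0.998, 0.055, 0.002]
contact_force: [0.1, -0.9, 0.0]
grip_width: 0.0919
```

```bash
python3 - <<'E'
from h import *
to(.45,-.0645,.024,5.8)
E
```

```text
t 17.95 tcp [0.4528, -0.0637, 0.0306] yaw_x 6.3 tilt [0.003, -0.001, -1.0] w 0.0919 F [0.1, -0.9, 0.0] q [-0.14, 0.39, 2.13, -0.0, 0.61, -0.25]
shift tool [-0.0029, 0.0005, 0.0066] dist 0.007
yaw err deg -0.5 rotvec tool [0.0016, -0.0031, 0.0089] shift in turned frame [-0.0029, 0.0005, 0.0066]
```

Call:
servo_tool(increments=[[1, [-0.003, 0, 0.006], [0.001, -0.003, 0]], [1, [0, 0, 0.001], [0, 0, 0]], [-1, [0, 0, 0], [0, 0, 0]], [-1, [0, 0, 0], [0, 0, 0]], [-1, [0, 0, 0], [0, 0, 0]], [-1, [0, 0, 0], [0, 0, 0]], [-1, [0, 0, 0], [0, 0, 0]], [-1, [0, 0, 0], [0, 0, 0]], [-1, [0, 0, 0], [0, 0, 0]], [-1, [0, 0, 0], [0, 0, 0]]], squeeze=40)

```text
time: 18.95
tcp_pos: [0.4511, -0.0643, 0.0259]
ee_rot: [0.001, 0.998, 0.055, 0.002]
contact_force: [-1.0, -0.4, 1.9]
grip_width: 0.0351
```

```bash
python3 - <<'E'
from h import *
to(.624,-.030,.13,5.8)
E
```

```text
t 18.95 tcp [0.4511, -0.0643, 0.0259] yaw_x 6.3 tilt [0.003, -0.001, -1.0] w 0.0351 F [-1.0, -0.4, 1.9] q [-0.14, 0.4, 2.14, -0.0, 0.6, -0.25]
shift tool [0.176, -0.0149, -0.1035] dist 0.205
yaw err deg -0.5 rotvec tool [0.0016, -0.0033, 0.0091] shift in turned frame [0.1755, -0.0167, -0.1041]
```

Call:
servo_tool(increments=[[-1, [0, 0, -0.02], [0.001, -0.003, 0.009]], [-1, [0, 0, -0.04], [0, 0, 0]], [-1, [0.01, 0, -0.035], [0, 0, 0]], [-1, [0.04, -0.004, -0.01], [0, 0, 0]], [-1, [0.045, -0.004, 0], [0, 0, 0]], [-1, [0.045, -0.004, 0], [0, 0, 0]], [-1, [0.033, -0.003, 0], [0, 0, 0]], [-1, [0, 0, 0], [0, 0, 0]], [-1, [0, 0, 0], [0, 0, 0]]])

```text
time: 19.85
tcp_pos: [0.6228, -0.0298, 0.1298]
ee_rot: [-0.001, 0.999, 0.05, -0.004]
contact_force: [-1.3, -0.4, -4.4]
grip_width: 0.0351
```

```bash
python3 - <<'E'
from h import *
to(.624,-.03,.0295,5.8)
E
```

```text
t 19.85 tcp [0.6228, -0.0298, 0.1298] yaw_x 5.7 tilt [-0.008, 0.001, -1.0] w 0.0351 F [-1.3, -0.4, -4.4] q [-0.05, 0.45, 1.71, 0.0, 0.99, -0.15]
shift tool [0.002, 0.0005, 0.1003] dist 0.1
yaw err deg 0.1 rotvec tool [-0.0019, 0.0078, -0.0012] shift in turned frame [0.0012, 0.0003, 0.1003]
```

Call:
servo_tool(increments=[[-1, [0.001, 0, 0.02], [-0.002, 0.008, 0]], [-1, [0, 0, 0.03], [0, 0, 0]], [-1, [0, 0, 0.022], [0, 0, 0]], [-1, [0, 0, 0.01], [0, 0, 0]], [-1, [0, 0, 0], [0, 0, 0]], [-1, [0, 0, 0], [0, 0, 0]]])

```text
time: 20.45
tcp_pos: [0.6175, -0.0307, 0.0447]
ee_rot: [-0.0, 0.999, 0.05, -0.002]
contact_force: [-0.9, -0.2, -2.8]
grip_width: 0.0355
```

```bash
python3 - <<'E'
from h import *
to(.624,-.03,.0295,5.8)
E
```

```text
t 20.45 tcp [0.6175, -0.0307, 0.0447] yaw_x 5.7 tilt [-0.005, -0.0, -1.0] w 0.0355 F [-0.9, -0.2, -2.8] q [-0.05, 0.55, 1.77, -0.0, 0.82, -0.15]
shift tool [0.0067, -0.0, 0.0152] dist 0.017
yaw err deg 0.1 rotvec tool [-0.0005, 0.0048, -0.0022] shift in turned frame [0.0066, -0.0, 0.0152]
```

Call:
servo_tool(increments=[[-1, [0.006, 0, 0.006], [0, 0.005, 0]], [-1, [0, 0, 0.005], [0, 0, 0]], [-1, [0, 0, 0.003], [0, 0, 0]], [-1, [0, 0, 0.003], [0, 0, 0]]])

```text
time: 20.85
tcp_pos: [0.6262, -0.0303, 0.0299]
ee_rot: [0.0, 0.999, 0.049, 0.003]
contact_force: [2.1, 2.4, 22.2]
grip_width: 0.0352
```

```bash
python3 - <<'E'
from h import *
to(.624,-.03,.0295,5.8)
E
```

```text
t 20.85 tcp [0.6262, -0.0303, 0.0299] yaw_x 5.7 tilt [0.006, 0.0, -1.0] w 0.0352 F [2.1, 2.4, 22.2] q [-0.05, 0.58, 1.76, 0.0, 0.79, -0.15]
shift tool [-0.0022, -0.0005, 0.0004] dist 0.002
yaw err deg 0.1 rotvec tool [0.0003, -0.0061, -0.0024] shift in turned frame [-0.0022, -0.0005, 0.0004]
```

Call:
servo_tool(increments=[[0.3, [0, 0, -0.001], [0, 0, 0]], [0.3, [0, 0, 0], [0, 0, 0]], [0.3, [0, 0, 0], [0, 0, 0]], [0.3, [0, 0, 0], [0, 0, 0]], [0.3, [0, 0, -0.02], [0, 0, 0]], [0.3, [0, 0, -0.04], [0, 0, 0]], [0.3, [0, 0, -0.045], [0, 0, 0]], [1, [0, 0, -0.045], [0, 0, 0]], [1, [0, 0, -0.02], [0, 0, 0]], [1, [0, 0, 0], [0, 0, 0]]])

```text
time: 21.85
tcp_pos: [0.6254, -0.0303, 0.2079]
ee_rot: [0.0, 0.999, 0.049, 0.004]
contact_force: [-0.5, -0.3, -0.5]
grip_width: 0.082
```

```bash
python3 - <<'E'
from h import *
o,p=wrist("j_w.png",0)
to(.41,-.189,.2,-47)
E
```

```text
t 21.9 tcp [0.6249, -0.0302, 0.2065] yaw_x 5.7 tilt [0.006, 0.0, -1.0] w 0.0855 F [-0.1, -0.1, 0.7] q [-0.05, 0.37, 1.65, 0.0, 1.12, -0.15]
shift tool [-0.2296, 0.1367, 0.0053] dist 0.267
yaw err deg -52.7 rotvec tool [-0.0023, -0.0053, 0.9194] shift in turned frame [-0.0304, 0.2654, 0.0065]
```

View pics/j_w.png

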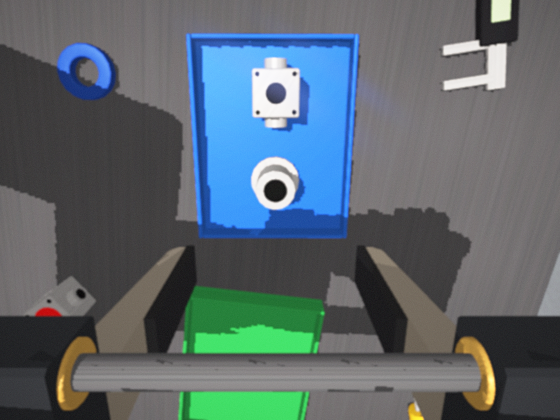

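Call:
servo_tool(increments=[[1, [-0.025, 0.015, 0], [0, -0.005, 0]], [1, [-0.041, 0.0245, 0], [0, 0, 0]], [1, [-0.041, 0.0245, 0], [0, 0, 0]], [1, [-0.041, 0.0245, 0], [0, 0, 0]], [1, [-0.041, 0.0245, 0], [0, 0, 0]], [1, [-0.035, 0.02, 0], [0, 0, 0]], [1, [0, 0, 0], [0, 0, 0.14]], [1, [0, 0, 0], [0, 0, 0.14]], [1, [0, 0, 0], [0, 0, 0.14]], [1, [0, 0, 0], [0, 0, 0.14]], [1, [0, 0, 0], [0, 0, 0.14]], [1, [0, 0, 0], [0, 0, 0.14]], [1, [0, 0, 0], [0, 0, 0.08]], [1, [0, 0, 0], [0, 0, 0]]])

```text
time: 23.3
tcp_pos: [0.3924, -0.1841, 0.1806]
ee_rot: [0.001, 0.91, -0.415, -0.018]
contact_force: [-1.1, 0.8, -1.2]
grip_width: 0.0917
```

```bash
python3 - <<'E'
from h import *
o,p=wrist("k_w.png",0)
cv2.imwrite("pics/k_td.png",top_down(p,o,.41,-.189,.044))
to(.41,-.189,.1,-47)
E
```

```text
t 23.35 tcp [0.3923, -0.184, 0.1805] yaw_x -48.9 tilt [-0.034, 0.013, -0.999] w 0.0918 F [-0.5, -0.4, -0.8] q [-0.44, 0.12, 2.04, -0.0, 1.01, 0.41]
shift tool [0.018, -0.0114, 0.0798] dist 0.083
yaw err deg 1.9 rotvec tool [0.016, 0.0326, -0.0331] shift in turned frame [0.0157, -0.0096, 0.0805]
```

View pics/k_td.png

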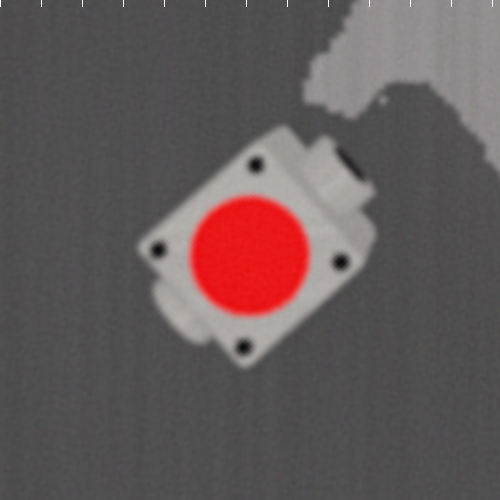

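Call:
servo_tool(increments=[[1, [0.017, -0.01, 0.02], [0.016, 0.0326, -0.002]], [1, [0, 0, 0.035], [0, 0, 0]], [1, [0, 0, 0.03], [0, 0, 0]], [1, [0, 0, 0.01], [0, 0, 0]], [1, [0, 0, 0], [0, 0, 0]]])

```text
time: 23.85
tcp_pos: [0.4099, -0.1898, 0.0798]
ee_rot: [0.0, 0.913, -0.407, -0.0]
contact_force: [-0.2, 0.7, -0.1]
grip_width: 0.0922
```

```bash
python3 - <<'E'
from h import *
to(.41,-.1905,.017,-48.8)
E
```

```text
t 23.85 tcp [0.4099, -0.1898, 0.0798] yaw_x -48.0 tilt [-0.001, -0.0, -1.0] w 0.0922 F [-0.2, 0.7, -0.1] q [-0.44, 0.29, 2.11, -0.0, 0.73, 0.4]
shift tool [0.0006, 0.0004, 0.0628] dist 0.063
yaw err deg -0.8 rotvec tool [0.0007, 0.0003, 0.0135] shift in turned frame [0.0006, 0.0004, 0.0628]
```

Call:
servo_tool(increments=[[1, [0.0005, 0, 0.01], [0, 0, 0.013]], [1, [0, 0, 0.025], [0, 0, 0]], [1, [0, 0, 0.018], [0, 0, 0]], [1, [0, 0, 0.006], [0, 0, 0]], [1, [0, 0, 0.002], [0, 0, 0]], [-1, [0, 0, 0], [0, 0, 0]], [-1, [0, 0, 0], [0, 0, 0]], [-1, [0, 0, 0], [0, 0, 0]], [-1, [0, 0, 0], [0, 0, 0]], [-1, [0, 0, 0], [0, 0, 0]], [-1, [0, 0, 0], [0, 0, 0]], [-1, [0, 0, 0], [0, 0, 0]], [-1, [0, 0, 0], [0, 0, 0]]])

```text
time: 25.15
tcp_pos: [0.415, -0.1923, 0.0228]
ee_rot: [0.0, 0.911, -0.413, 0.005]
contact_force: [0.5, -0.4, -0.3]
grip_width: 0.0399
```

```bash
python3 - <<'E'
from h import *
to(.603,.216,.15,6.8)
E
```

```text
t 25.15 tcp [0.415, -0.1923, 0.0228] yaw_x -48.8 tilt [0.009, -0.005, -1.0] w 0.0399 F [0.5, -0.4, -0.3] q [-0.44, 0.41, 2.14, -0.0, 0.59, 0.41]
shift tool [-0.182, -0.411, -0.1274] dist 0.467
yaw err deg 55.6 rotvec tool [0.0011, -0.0103, -0.9698] shift in turned frame [0.235, -0.3832, -0.1272]
```

Call:
servo_tool(increments=[[-1, [0, 0, -0.02], [0, -0.01, 0]], [-1, [0, 0, -0.04], [0, 0, -0.03]], [-1, [0, 0, -0.04], [0, 0, -0.14]], [-1, [0, 0, -0.025], [0, 0, -0.14]], [-1, [0, 0, -0.005], [0, 0, -0.14]], [-1, [0, 0, 0], [0, 0, -0.14]], [-1, [0, 0, 0], [0, 0, -0.14]], [-1, [0, 0, 0], [0, 0, -0.14]], [-1, [0, 0, 0], [0, 0, -0.1]], [-1, [0, 0, 0], [0, 0, 0]]])

```text
time: 26.15
tcp_pos: [0.412, -0.1919, 0.1552]
ee_rot: [-0.002, 0.997, 0.079, -0.001]
contact_force: [-0.2, 0.2, -4.5]
grip_width: 0.0397
```

```bash
python3 - <<'E'
from h import *
to(.603,.216,.15,6.8)
E
```

```text
t 26.15 tcp [0.412, -0.1919, 0.1552] yaw_x 9.1 tilt [-0.003, 0.005, -1.0] w 0.0397 F [-0.2, 0.2, -4.5] q [-0.44, 0.18, 2.05, 0.0, 0.92, -0.6]
shift tool [0.2529, -0.3726, 0.0066] dist 0.45
yaw err deg -2.3 rotvec tool [-0.0049, 0.002, 0.0395] shift in turned frame [0.238, -0.3824, 0.0052]
```

Call:
servo_tool(increments=[[-1, [0.016, -0.0255, 0], [-0.005, 0.002, 0.0395]], [-1, [0.025, -0.0405, 0], [0, 0, 0]], [-1, [0.025, -0.0405, 0], [0, 0, 0]], [-1, [0.025, -0.0405, 0], [0, 0, 0]], [-1, [0.025, -0.0405, 0], [0, 0, 0]], [-1, [0.025, -0.0405, 0], [0, 0, 0]], [-1, [0.025, -0.0405, 0], [0, 0, 0]], [-1, [0.025, -0.0405, 0], [0, 0, 0]], [-1, [0.02, -0.032, 0], [0, 0, 0]], [-1, [0.013, -0.02, 0], [0, 0, 0]], [-1, [0, 0, 0], [0, 0, 0]], [-1, [0, 0, 0], [0, 0, 0]]])

```text
time: 27.35
tcp_pos: [0.6017, 0.206, 0.149]
ee_rot: [0.001, 0.999, 0.037, -0.002]
contact_force: [-0.2, 0.8, -4.3]
grip_width: 0.0394
```

```bash
python3 - <<'E'
from h import *
to(.603,.216,.15,6.8)
E
```

```text
t 27.35 tcp [0.6017, 0.206, 0.149] yaw_x 4.2 tilt [-0.004, -0.002, -1.0] w 0.0394 F [-0.2, 0.8, -4.3] q [0.33, 0.45, 1.67, -0.0, 1.03, 0.25]
shift tool [0.002, -0.0099, -0.0011] dist 0.01
yaw err deg 2.6 rotvec tool [0.0019, 0.0043, -0.0449] shift in turned frame [0.0024, -0.0098, -0.001]
```

Call:
servo_tool(increments=[[-1, [0.0025, -0.0095, 0.02], [0.002, 0.004, -0.045]], [-1, [0, 0, 0.035], [0, 0, 0]], [-1, [0, 0, 0.03], [0, 0, 0]], [-1, [0, 0, 0.015], [0, 0, 0]], [-1, [0, 0, 0], [0, 0, 0]], [-1, [0, 0, 0], [0, 0, 0]]])

```text
time: 27.95
tcp_pos: [0.602, 0.2104, 0.0468]
ee_rot: [0.001, 0.999, 0.054, -0.001]
contact_force: [-0.5, -0.4, -4.4]
grip_width: 0.04
```

```bash
python3 - <<'E'
from h import *
to(.603,.216,.027,6.8)
E
```

```text
t 27.95 tcp [0.602, 0.2104, 0.0468] yaw_x 6.2 tilt [-0.001, -0.001, -1.0] w 0.04 F [-0.5, -0.4, -4.4] q [0.33, 0.57, 1.73, -0.0, 0.84, 0.23]
shift tool [0.0016, -0.0055, 0.0198] dist 0.021
yaw err deg 0.6 rotvec tool [0.0012, 0.0014, -0.0102] shift in turned frame [0.0017, -0.0055, 0.0198]
```

Call:
servo_tool(increments=[[-1, [0.0015, -0.003, 0.007], [0.001, 0.001, -0.01]], [-1, [0, 0, 0.006], [0, 0, 0]], [-1, [0, 0, 0.004], [0, 0, 0]], [-1, [0, 0, 0.003], [0, 0, 0]]])

```text
time: 28.35
tcp_pos: [0.6061, 0.2142, 0.0297]
ee_rot: [-0.001, 0.998, 0.059, 0.003]
contact_force: [0.2, 0.8, -4.1]
grip_width: 0.0398
```

```bash
python3 - <<'E'
from h import *
to(.603,.216,.027,6.8)
E
```

```text
t 28.35 tcp [0.6061, 0.2142, 0.0297] yaw_x 6.8 tilt [0.006, 0.002, -1.0] w 0.0398 F [0.2, 0.8, -4.1] q [0.34, 0.6, 1.73, -0.0, 0.81, 0.22]
shift tool [-0.0029, -0.0021, 0.0027] dist 0.005
yaw err deg 0.0 rotvec tool [-0.0013, -0.0061, -0.0006] shift in turned frame [-0.0029, -0.0022, 0.0027]
```

Call:
servo_tool(increments=[[-1, [0, 0, 0.004], [0, 0, 0]], [-1, [0, 0, 0.003], [0, 0, 0]]])

```text
time: 28.55
tcp_pos: [0.6064, 0.2143, 0.0265]
ee_rot: [-0.001, 0.998, 0.059, 0.003]
contact_force: [-16.4, -6.8, 50.9]
grip_width: 0.0398
```

```bash
python3 - <<'E'
from h import *
to(.603,.216,.027,6.8)
E
```

```text
t 28.55 tcp [0.6064, 0.2143, 0.0265] yaw_x 6.8 tilt [0.006, 0.002, -1.0] w 0.0398 F [-16.4, -6.8, 50.9] q [0.34, 0.61, 1.73, -0.0, 0.8, 0.22]
shift tool [-0.0032, -0.002, -0.0005] dist 0.004
yaw err deg 0.0 rotvec tool [-0.0011, -0.0057, -0.0004] shift in turned frame [-0.0032, -0.002, -0.0005]
```

Call:
servo_tool(increments=[[0.3, [0, 0, -0.001], [0, 0, 0]], [0.3, [0, 0, 0], [0, 0, 0]], [0.3, [0, 0, 0], [0, 0, 0]], [0.3, [0, 0, 0], [0, 0, 0]], [0.3, [0, 0, -0.02], [0, 0, 0]], [0.3, [0, 0, -0.04], [0, 0, 0]], [0.3, [0, 0, -0.045], [0, 0, 0]], [1, [0, 0, -0.045], [0, 0, 0]], [1, [0, 0, -0.02], [0, 0, 0]], [1, [0, 0, 0], [0, 0, 0]]])

```text
time: 29.55
tcp_pos: [0.6061, 0.2145, 0.2035]
ee_rot: [-0.001, 0.998, 0.059, 0.003]
contact_force: [0.8, 0.1, -1.0]
grip_width: 0.0821
```

```bash
python3 - <<'E'
from h import *
o,p=wrist("l_w.png",0)
to(.3657,-.306,.2,0)
E
```

```text
t 29.6 tcp [0.6056, 0.2143, 0.202] yaw_x 6.8 tilt [0.005, 0.002, -1.0] w 0.0854 F [0.2, -0.3, 0.2] q [0.34, 0.4, 1.62, -0.0, 1.12, 0.22]
shift tool [-0.2997, 0.4883, -0.0] dist 0.573
yaw err deg -6.8 rotvec tool [-0.0012, -0.0052, 0.1185] shift in turned frame [-0.2399, 0.5203, 0.002]
```

View pics/l_w.png

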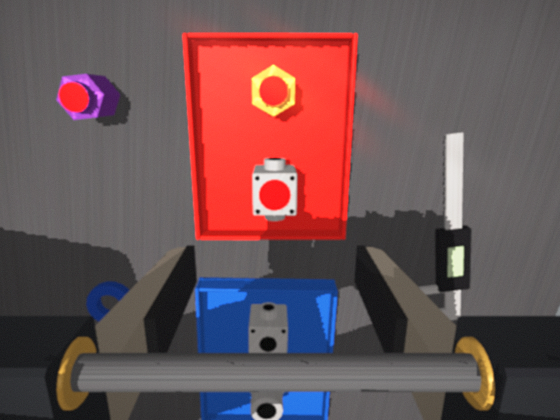

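Both marked parts stand upright in the red tray (273,90) and (274,190). On to the brass fitting.

Call:
servo_tool(increments=[[1, [-0.016, 0.025, 0], [0, -0.005, 0]], [1, [-0.025, 0.041, 0], [0, 0, 0]], [1, [-0.025, 0.041, 0], [0, 0, 0]], [1, [-0.025, 0.041, 0], [0, 0, 0]], [1, [-0.025, 0.041, 0], [0, 0, 0]], [1, [-0.025, 0.041, 0], [0, 0, 0]], [1, [-0.025, 0.041, 0], [0, 0, 0]], [1, [-0.025, 0.041, 0], [0, 0, 0]], [1, [-0.025, 0.041, 0], [0, 0, 0]], [1, [-0.025, 0.041, 0], [0, 0, 0]], [1, [-0.025, 0.041, 0], [0, 0, 0]], [1, [-0.022, 0.036, 0], [0, 0, 0]], [1, [-0.01, 0.016, 0], [0, 0, 0]], [1, [0, 0, 0], [0, 0, 0]], [1, [0, 0, 0], [0, 0, 0]]])

```text
time: 31.1
tcp_pos: [0.3453, -0.3176, 0.1743]
ee_rot: [-0.007, 0.998, 0.06, -0.016]
contact_force: [0.0, -0.0, -0.1]
grip_width: 0.0924
```

```bash
python3 - <<'E'
from h import *
o,p=wrist("m_w.png",0)
cv2.imwrite("pics/m_td.png",top_down(p,o,.3657,-.306,.036))
to(.3657,-.306,.2,0)
E
```

```text
t 31.15 tcp [0.3454, -0.3173, 0.1742] yaw_x 7.0 tilt [-0.033, 0.012, -0.999] w 0.0919 F [0.3, -0.5, 0.1] q [-0.74, 0.19, 1.98, -0.02, 1.0, -0.85]
shift tool [0.0207, -0.0091, -0.0263] dist 0.035
yaw err deg -7.0 rotvec tool [-0.0139, 0.0325, 0.122] shift in turned frame [0.0203, -0.0113, -0.0258]
```

View pics/m_td.png

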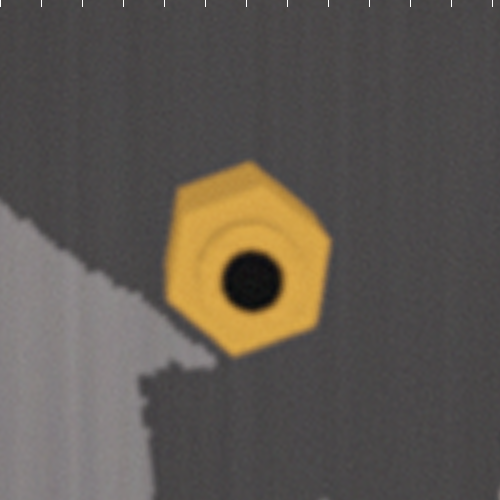

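Call:
servo_tool(increments=[[1, [0.021, -0.006, 0], [-0.014, 0.0325, 0.14]], [1, [0, 0, 0.02], [0, 0, 0.14]], [1, [0, 0, 0.035], [0, 0, 0]], [1, [0, 0, 0.02], [0, 0, 0]], [1, [0, 0, 0], [0, 0, 0]]])

```text
time: 31.65
tcp_pos: [0.369, -0.3022, 0.0951]
ee_rot: [-0.0, 0.997, -0.081, 0.001]
contact_force: [-0.3, 0.8, 0.0]
grip_width: 0.0918
```

```bash
python3 - <<'E'
from h import *
to(.3654,-.311,.017,-9)
E
```

```text
t 31.65 tcp [0.369, -0.3022, 0.0951] yaw_x -9.3 tilt [0.001, 0.001, -1.0] w 0.0918 F [-0.3, 0.8, 0.0] q [-0.69, 0.3, 2.05, 0.0, 0.79, -0.53]
shift tool [-0.0022, 0.0093, 0.0781] dist 0.079
yaw err deg 0.3 rotvec tool [-0.001, -0.0011, -0.0053] shift in turned frame [-0.0022, 0.0092, 0.0781]
```

Call:
servo_tool(increments=[[1, [-0.002, 0.0092, 0.01], [0, 0, -0.005]], [1, [0, 0, 0.025], [0, 0, 0]], [1, [0, 0, 0.025], [0, 0, 0]], [1, [0, 0, 0.008], [0, 0, 0]], [1, [0, 0, 0], [0, 0, 0]]])

```text
time: 32.15
tcp_pos: [0.3686, -0.312, 0.0271]
ee_rot: [0.001, 0.997, -0.075, 0.003]
contact_force: [0.5, -0.0, -0.1]
grip_width: 0.0921
```

```bash
python3 - <<'E'
from h import *
to(.3654,-.311,.017,-9)
E
```

```text
t 32.15 tcp [0.3686, -0.312, 0.0271] yaw_x -8.6 tilt [0.005, -0.002, -1.0] w 0.0921 F [0.5, -0.0, -0.1] q [-0.71, 0.43, 2.08, 0.0, 0.63, -0.56]
shift tool [-0.0034, -0.0006, 0.0101] dist 0.011
yaw err deg -0.4 rotvec tool [0.0015, -0.0053, 0.0066] shift in turned frame [-0.0033, -0.0005, 0.0101]
```

Call:
servo_tool(increments=[[1, [-0.003, 0, 0.008], [0.001, -0.005, 0.006]], [1, [0, 0, 0.002], [0, 0, 0]], [-1, [0, 0, 0], [0, 0, 0]], [-1, [0, 0, 0], [0, 0, 0]], [-1, [0, 0, 0], [0, 0, 0]], [-1, [0, 0, 0], [0, 0, 0]], [-1, [0, 0, 0], [0, 0, 0]], [-1, [0, 0, 0], [0, 0, 0]], [-1, [0, 0, 0], [0, 0, 0]], [-1, [0, 0, 0], [0, 0, 0]]])

```text
time: 33.15
tcp_pos: [0.3672, -0.3134, 0.0202]
ee_rot: [0.002, 0.997, -0.078, 0.002]
contact_force: [0.2, -0.6, 0.4]
grip_width: 0.0355
```

```bash
python3 - <<'E'
from h import *
to(.615,-.257,.13,-1.6)
E
```

```text
t 33.15 tcp [0.3672, -0.3134, 0.0202] yaw_x -9.0 tilt [0.004, -0.004, -1.0] w 0.0355 F [0.2, -0.6, 0.4] q [-0.71, 0.44, 2.08, -0.0, 0.61, -0.55]
shift tool [0.2364, -0.0939, -0.1091] dist 0.277
yaw err deg 7.4 rotvec tool [0.0036, -0.0041, -0.1285] shift in turned frame [0.2461, -0.0633, -0.1098]
```

Width 35.5 mm: gripped on the flats. Place at TCP z ≈ 0.024.

Call:
servo_tool(increments=[[-1, [0, 0, -0.02], [0.003, -0.004, 0]], [-1, [0, 0, -0.04], [0, 0, -0.06]], [-1, [0, 0, -0.04], [0, 0, -0.068]], [-1, [0.03, -0.008, -0.01], [0, 0, 0]], [-1, [0.045, -0.0115, 0], [0, 0, 0]], [-1, [0.045, -0.0115, 0], [0, 0, 0]], [-1, [0.045, -0.0115, 0], [0, 0, 0]], [-1, [0.045, -0.0115, 0], [0, 0, 0]], [-1, [0.03, -0.008, 0], [0, 0, 0]], [-1, [0, 0, 0], [0, 0, 0]], [-1, [0, 0, 0], [0, 0, 0]]])

```text
time: 34.25
tcp_pos: [0.6147, -0.2519, 0.1301]
ee_rot: [-0.002, 1.0, -0.012, -0.002]
contact_force: [-0.7, -0.1, -3.5]
grip_width: 0.0358
```

```bash
python3 - <<'E'
from h import *
to(.615,-.257,.024,-1.6)
E
```

```text
t 34.25 tcp [0.6147, -0.2519, 0.1301] yaw_x -1.4 tilt [-0.004, 0.004, -1.0] w 0.0358 F [-0.7, -0.1, -3.5] q [-0.39, 0.51, 1.62, 0.0, 1.02, -0.37]
shift tool [0.0009, 0.0055, 0.1061] dist 0.106
yaw err deg -0.2 rotvec tool [-0.0041, 0.0046, 0.003] shift in turned frame [0.0004, 0.0051, 0.1061]
```

Call:
servo_tool(increments=[[-1, [0.0005, 0.005, 0.02], [-0.004, 0.0045, 0.003]], [-1, [0, 0, 0.03], [0, 0, 0]], [-1, [0, 0, 0.025], [0, 0, 0]], [-1, [0, 0, 0.012], [0, 0, 0]], [-1, [0, 0, 0], [0, 0, 0]], [-1, [0, 0, 0], [0, 0, 0]]])

```text
time: 34.85
tcp_pos: [0.609, -0.2587, 0.0409]
ee_rot: [-0.0, 1.0, -0.015, -0.002]
contact_force: [0.4, 1.0, -0.9]
grip_width: 0.036
```

```bash
python3 - <<'E'
from h import *
to(.615,-.257,.024,-1.6)
E
```

```text
t 34.85 tcp [0.609, -0.2587, 0.0409] yaw_x -1.8 tilt [-0.003, 0.001, -1.0] w 0.036 F [0.4, 1.0, -0.9] q [-0.4, 0.61, 1.67, -0.0, 0.86, -0.37]
shift tool [0.006, -0.0019, 0.0169] dist 0.018
yaw err deg 0.2 rotvec tool [-0.0006, 0.0033, -0.0031] shift in turned frame [0.006, -0.0019, 0.0169]
```

Call:
servo_tool(increments=[[-1, [0.005, -0.002, 0.006], [0, 0.003, 0]], [-1, [0, 0, 0.005], [0, 0, 0]], [-1, [0, 0, 0.004], [0, 0, 0]], [-1, [0, 0, 0.003], [0, 0, 0]], [-1, [0, 0, 0.003], [0, 0, 0]]])

```text
time: 35.35
tcp_pos: [0.6168, -0.2579, 0.0241]
ee_rot: [0.001, 1.0, -0.016, 0.003]
contact_force: [-12.2, 4.3, 39.8]
grip_width: 0.0359
```

```bash
python3 - <<'E'
from h import *
to(.615,-.257,.024,-1.6)
E
```

```text
t 35.35 tcp [0.6168, -0.2579, 0.0241] yaw_x -1.8 tilt [0.005, -0.002, -1.0] w 0.0359 F [-12.2, 4.3, 39.8] q [-0.4, 0.64, 1.67, 0.0, 0.83, -0.37]
shift tool [-0.0018, -0.0008, 0.0001] dist 0.002
yaw err deg 0.2 rotvec tool [0.0015, -0.0052, -0.0031] shift in turned frame [-0.0018, -0.0008, 0.0001]
```

Call:
servo_tool(increments=[[0.3, [0, 0, -0.001], [0, 0, 0]], [0.3, [0, 0, 0], [0, 0, 0]], [0.3, [0, 0, 0], [0, 0, 0]], [0.3, [0, 0, 0], [0, 0, 0]], [0.3, [0, 0, -0.02], [0, 0, 0]], [0.3, [0, 0, -0.04], [0, 0, 0]], [0.3, [0, 0, -0.045], [0, 0, 0]], [0.3, [0, 0, -0.045], [0, 0, 0]], [0.3, [-0.03, 0, -0.03], [0, 0, 0]], [0.3, [-0.045, 0, 0], [0, 0, 0]], [0.3, [-0.045, 0, 0], [0, 0, 0]], [0.3, [-0.045, 0, 0], [0, 0, 0]], [0.3, [-0.045, 0, 0], [0, 0, 0]], [0.3, [0, 0, 0], [0, 0, 0]], [0.3, [0, 0, 0], [0, 0, 0]], [0.3, [0, 0, 0], [0, 0, 0]]])

```text
time: 36.95
tcp_pos: [0.4006, -0.2507, 0.2107]
ee_rot: [0.002, 1.0, -0.015, 0.005]
contact_force: [-0.5, -0.2, -0.5]
grip_width: 0.0598
```

```bash
python3 - <<'E'
from h import *
state()
p=env.get_image("scene"); cv2.imwrite("pics/n_s.png",cv2.resize(p["img"][90:330,100:480],None,fx=2.1,fy=2.1,interpolation=cv2.INTER_CUBIC))
p2=env.get_image("side"); cv2.imwrite("pics/n_d.png",cv2.resize(p2["img"][120:400,150:400],None,fx=2.1,fy=2.1,interpolation=cv2.INTER_CUBIC))
for n in ["micrometer","ring_gauge","steel_valve","marked_valve","brass_fitting","marked_fitting","steel_bush"]:
  for q in (p,p2):
    for m in env.mark_of(q,n)[:2]:
        r,c=m["point"]; print(n,round(m["confidence"],2),ray_plane(q,c,r,0).round(3)[:2])
E
```

```text
t 36.95 tcp [0.4006, -0.2507, 0.2107] yaw_x -1.7 tilt [0.009, -0.005, -1.0] w 0.0598 F [-0.5, -0.2, -0.5] q [-0.56, 0.12, 1.97, 0.0, 1.04, -0.53]
micrometer 0.58 [0.447 0.433]
micrometer 0.22 [ 0.616 -0.028]
micrometer 0.81 [0.447 0.415]
ring_gauge 0.61 [0.451 0.06 ]
ring_gauge 0.58 [0.453 0.06 ]
steel_valve 0.76 [0.612 0.063]
steel_valve 0.77 [0.622 0.046]
marked_valve 0.94 [0.601 0.217]
marked_valve 0.7 [0.596 0.257]
marked_valve 0.89 [0.608 0.203]
brass_fitting 0.8 [ 0.616 -0.25 ]
brass_fitting 0.68 [ 0.62  -0.243]
marked_fitting 0.79 [0.592 0.302]
marked_fitting 0.61 [0.428 0.274]
marked_fitting 0.69 [0.596 0.299]
marked_fitting 0.67 [0.428 0.28 ]
steel_bush 0.88 [ 0.624 -0.029]
steel_bush 0.32 [ 0.612 -0.256]
```

View pics/n_s.png

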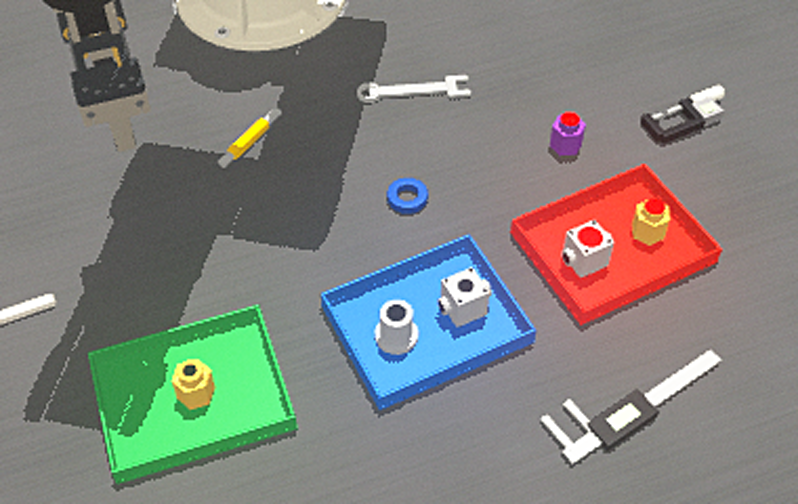

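View pics/n_d.png

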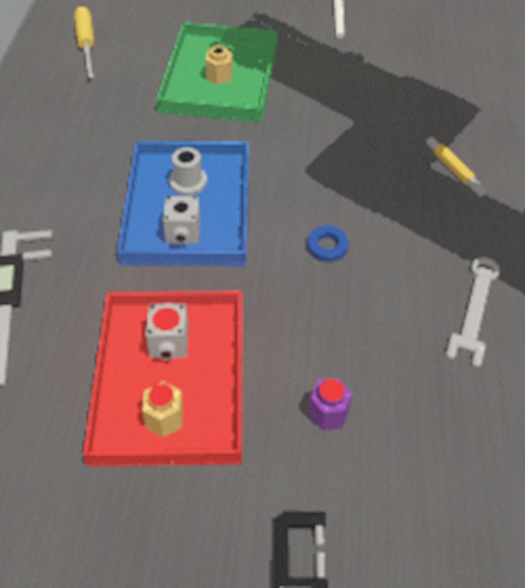

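The scene and side views show every part upright in its tray. The ring gauge is at scene pixel (294,183), the same as at the start, and the micrometer hasn't visibly moved. Handing in.

```bash
python3 -c "
from station import env
env.sign_off()
print(env.observe()['time'])"
```

```text
the job is handed in; nothing more can be done
the job is handed in; nothing more can be done
```

All five parts are sorted, and I handed the job in at about 37 s of the 128 s allowed:
- **Red tray:** the marked fitting and the marked valve.
- **Blue tray:** the steel valve and the steel bush.
- **Green tray:** the brass fitting.

I lowered each part slowly until the wrist force showed it touching the tray floor (22–51 N), then opened the fingers part-way and lifted clear. The purple look-alike was left alone.

**Last checks:** the scene and side pictures show every part upright, near the middle line of its tray, and clear of the walls and of each other. The arm was about 0.2 m above the bench and touching nothing.

**What disagreed:**
- **Ring gauge:** the detector put it about 12 mm from its first reading, but in the scene picture it is at the same pixel as at the start and the arm never went near it. I take the difference as detector error.
- **Wrong matches:** the detector also gave a few false hits, such as the purple fitting as the marked fitting and "steel bush" in the green tray. The pictures rule these out.
- **Micrometer:** its readings varied by about 5 mm from the first ones, within the detector's scatter.

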